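Hold the spring clip open round a standing colour card

ROBOT

A 7-joint arm with a two-finger parallel gripper is mounted at the origin on a cart in front of the work surface, level with it; the furniture and walls round the work are solid. World frame = base frame: x ahead of the robot, y to its left, z up, the work surface at z = 0. Lengths are in mm, angles in rad, forces in N, time in s.
With the tool pointing down it reaches from about 400 to 750 mm from the base axis. Payload 19.5 kg.
Tool frame: the origin (TCP) lies on the centre line of the jaws, within the pads' length; the fingertips stand ahead of it and the grasp point (between the pads) lies 3 mm ahead of it (env.finger_overhang is the z of the fingertips in the tool frame, in mm); z points along the fingers, y is the line along which they close (so a half turn about z gives the same grasp; the last joint's range is limited). The gripper opens to 85 mm and grips with 20 to 120 N. Pads are 22 mm wide; open, the fingers measure 114 mm over their backs; the gripper's body (76 mm by 85 mm) begins 54 mm behind the grasp point. The pads swing forward as they close: fully open they stand 13 mm farther back than shut.
Start: joints at [-1.262, 0.707, -0.028, 1.485, 0.022, 0.951, -0.075], TCP at [197.586, 539.961, 253.268] pointing down, gripper open.
Joint ranges: [-2.71, 2.71], [-0.32, 2.16], [-1.57, 1.52], [0, 2.45], [-1.46, 4.6], [0, 2.02], [-2.83, 2.83]. Speed limits (rad/s): [1.89, 1.89, 2.57, 2.57, 3.01, 3.01, 3.01].

INTERFACE

Orientations are given as a unit quaternion [x, y, z, w].
In Python, from station import env gives the robot as it stands. The module is installed in compiled form; this text tells all that it offers.
- The arm moves only by the tool apply_moves, never from a script. Its argument "targets" is one flat list of numbers, 7 for each row, row after row: the shift along the tool's x, y, z in mm, then the turn, a rotation vector about the tool's x, y, z in degrees, then the finger opening in mm, from 0 to 85.4. In form: [x, y, z, rx, ry, rz, grip, x, y, z, rx, ry, rz, grip, ...]. A call has exactly 10 rows; each row is the pose to reach, as a shift and turn from the pose commanded when the call began, along the tool's axes at that moment; what a row does not reach only later rows make up. A row lasts 1/10 s, in which the tool goes at most 50 mm and 8.59 degrees, less where a joint would pass 70% of its speed; a pose out of reach is approached as far as the arm can. A call with a gripper value outside its range is refused whole. The fingers move at their own pace and stop on an object; the grip force is fixed at half the most. Time passes only in rows, so rows that repeat a pose let the fingers close, or fill a call up. It gives the time, the measured TCP pose, the force, the opening and the grip force at its end, in the units of the state.
- env.observe(): the state, without advancing time (a new reading comes with each control period).
- env.snapshot(name): name is "scene" or "top" or "wrist"; returns a dict with "img" (384x512x3 uint8, blue, green, red), "fx", "fy", "cx", "cy" (pixels), "k1" (the pictures are not rectified: a ray, as slopes to the right and down, at radius r is drawn at 1 + k1 r^2 times it, then the intrinsics apply), "cam_to_world" (4x4, takes a point from camera to world coordinates); the wrist camera has in their place "hand_eye" (4x4, takes a point from camera to tool coordinates, whose origin is the TCP and whose axes are the flange's). Camera axes: x right, y down, z forward; pixel columns grow to the right and rows downward; lengths in mm; the calibration is good to about 2 mm. A picture is of the moment at which its call begins: read the wrist's pose just before it. There is no depth.
- env.finish_job(): hands the job in; it is judged then, once.
The state is a dict: "clock": time; "qpos": joint angles; "qvel": joint speeds; "effort": joint torques, N m; "ee_pos": TCP position; "orientation": TCP orientation; "contact_force": force on the tool from outside, world axes, zero at the start; "torque": the same for the moment, N m; "width": finger opening in mm; "gripper_force": force on a finger pad.
Only numpy, scipy, OpenCV 4.12 (cv2) and the standard library are available. Lean on these libraries where they do the work, as an engineer would, in place of code of your own. Each camera call takes 0.05 s, during which the arm holds its last target. There are 200 camera calls.

TASK

Take the white browning-colour card off its sloping rest and stand it upright on its foot edge in the slot of the wooden stand, about centred, and let go of it. Then squeeze the orange spring clip wide open by its two tails, take it off its rib, and bring its gaping jaws down from above round the card's top edge, in line with that edge and reaching a centimetre or two down both sides, touching neither card nor stand, so that a colleague can slip a sample in. Finish while still holding the clip wide open there; leave the other things on the worktop where they are.

Things in the scene. Friction and masses are not known exactly. Their poses are not given: they have to be found in the camera images.
- card: stiff white card with six beige-to-dark-brown colour patches on one face; 6 thick (its x, patches on +x) x 70 wide (its y) x 110 high (its z), 80 g. Origin: middle of the foot edge; +z runs up the card to its top edge. It starts leaning on card_rest, 38 degrees from upright, its top edge towards the robot, patches up
- card_top (a point): middle of the card's top edge, 110 mm up the card's z from its origin; axes as the card's
- card_rest: fixed aluminium slope on a black base 80 x 90 mm; its backing plate lies under the lowest 64 mm of the card, the upper 46 mm of the card stand free on both faces; a low lip holds the foot edge. Origin on the worktop below the card's foot edge; -x is the way the card's top leans (towards the robot)
- stand: fixed wooden block 64 (x) x 90 (y) x 32 high with a straight through slot along its y, 8 wide, its mouth flaring to about 18 wide; slot floor 8 above the worktop. Origin: centre of the underside, z up. The slot holds the card upright
- stand_slot (a point): centre of the slot floor, 8 mm above the stand's underside
- clip: orange spring clip like a clothes peg, 90 high, 30 wide (its y), 80 g, jaws down, tails up. Origin: middle between the jaw tips, z up. Pivot pin along y at z = 42; two equal levers, jaws 6 thick below it open along x. Round tail ends at z = 82, 50 apart overall (along x) at the start, 21 when fully open: press them together along x to open the jaws. It starts pinching the rib of clip_rest
- clip_tails (a point): point midway between the tail ends of the clip (z = 82 in its frame): put the finger pads either side of this
- clip_jaw (a joint): opening angle of each jaw, rad: 0 at the start (jaws parallel, 5 mm apart, pinching the rib), -0.06 shut, 0.34 at its stop (jaw tips 33 mm apart, 23 mm gap 15 mm above the tips). A spring closes it; the tails need about 3 N to start and 8 N at the stop, so gripping them with 20 N or more opens it to the stop
- clip_rest: fixed grey block 60 (x) x 70 (y) x 16 high with an upright steel rib along its y, 5 thick, 50 long, 20 high above the block. Origin: centre of the underside. The clip stands on the block with its jaws either side of the rib and lifts off straight up once opened
- oven_board (a point): fixed point near the left front corner of the white board under the big grey toaster oven, about 120 above the worktop. Oven and board, about 400 high and solid, fill the bench from here to the right and back, between the arm's start on the right and the work on the left: draw the arm in, in front of the oven (within 0.4 m of the base axis), when swinging left past it
- timer: white kitchen timer, 66 x 66 x 19, bystander; origin under its centre
- marker_red: white marker pen with red cap, 128 x 15 x 15, lying, bystander
- cassette: off-white tape cassette 56 x 72 x 14, bystander
Things that resemble listed ones, but are neither listed nor needed, are in the scene too. Several things have the shape of the card; the one meant has the colours described above.

How it is judged (in metres and radians):
On the way, in this order (a step that is already met when the one before it is completed fails the run):
1. the card stands upright in the slot of the stand, let go (angle between card's own z axis and vertical below 0.15 rad and x of card in the frame of stand between -0.006 and 0.006 m and y of card in the frame of stand between -0.025 and 0.025 m and z of card in the frame of stand below 0.013 m and contact force between the fingers and card below 0.3 N), for 0.2 s.
2. the clip is squeezed open by the fingers (value of joint clip_jaw above 0.25 rad and contact force between the fingers and clip above 2 N), for 0.2 s.
At the end, for the whole second after the job is handed in: Card in the slot: upright within 0.15 rad, foot within 5 mm of the slot floor, 6 mm of its mid plane, 25 mm of its middle, not held. Clip held open 0.25 rad or more, within 0.25 rad of upright and of the edge; edge between the jaws, 8 to 34 mm above clip origin, clip pressing under 0.5 N (all of step 1 and all of step 2 and contact force between clip and card below 0.5 N and contact force between clip and stand below 0.5 N and angle between the y axis of clip and the y axis of card, either way round below 0.25 rad and angle between clip's own z axis and vertical below 0.25 rad and x of card_top in the frame of clip between -0.01 and 0.01 m and y of card_top in the frame of clip between -0.035 and 0.035 m and z of card_top in the frame of clip between 0.008 and 0.034 m); the arm keeps its last pose, push and grip.
It fails at once if a bystander (timer, marker or cassette) is moved more than 30 mm (distance of any of timer, marker_red, cassette from where it was at the start of the episode above 0.03 m).
It also fails if it takes over 54 s, if anything falls off the work surface, if the arm or the gripper's body presses on something with over 40 N, if the wrist force passes 120 N, or if a joint passes its speed limit or range.

## Working session

There is one attempt and no reset: what is moved stays moved. The work goes in short steps, Python scripts to look and compute and a tool call to move; the robot and the scene stay as the last step left them, time stands still between calls to the robot, and variables do not carry over. Pictures are saved under pics/ and viewed, at most 10 in all, crops included, and the job is handed in when it is done.

Besides the shell and the picture viewer there is one more tool, called after "Emit:" by a JSON object that holds its "method" and its "body". apply_moves: Moves the arm, as the interface text tells. Its arguments: {"type":"object","properties":{"targets":{"type":"array"}},"required":["targets"]}

```bash
mkdir -p pics; cat > h.py <<'E'
import numpy as np, cv2, pickle
from scipy.spatial.transform import Rotation as R
from station import env
def snap(n,f):
    o=env.observe(); s=env.snapshot(n)
    if n=="wrist":
        T=np.eye(4);T[:3,:3]=R.from_quat(o["orientation"]).as_matrix();T[:3,3]=o["ee_pos"]
        s["cam_to_world"]=T@np.array(s["hand_eye"])
    cv2.imwrite(f"pics/{f}.png",s["img"]); pickle.dump(s,open(f"pics/{f}.pkl","wb")); return s
def load(f): return pickle.load(open(f"pics/{f}.pkl","rb"))
def K(s): return np.array([[s["fx"],0,s["cx"]],[0,s["fy"],s["cy"]],[0,0,1.]]),np.array([s["k1"],0,0,0,0.])
def ray(s,uv):
    k,d=K(s); p=cv2.undistortPoints(np.array([[uv]],float),k,d)[0,0]
    T=np.array(s["cam_to_world"]); v=T[:3,:3]@[p[0],p[1],1]; return T[:3,3],v/np.linalg.norm(v)
def atz(s,uv,z):
    o,v=ray(s,uv); return o+v*(z-o[2])/v[2]
def tri(*a):
    A=0;b=0
    for s,uv in a:
        o,v=ray(s,uv);P=np.eye(3)-np.outer(v,v);A=A+P;b=b+P@o
    x=np.linalg.solve(A,b); return x,[np.linalg.norm((np.eye(3)-np.outer(ray(s,u)[1],ray(s,u)[1]))@(x-ray(s,u)[0])) for s,u in a]
def proj(s,X):
    k,d=K(s);T=np.linalg.inv(np.array(s["cam_to_world"]))
    return cv2.projectPoints(np.atleast_2d(np.array(X,float)),cv2.Rodrigues(T[:3,:3])[0],T[:3,3],k,d)[0][:,0]
E
python3 - <<'E'
from h import *
a=snap("scene","s0");b=snap("top","t0")
for s in(a,b):print(np.round(s["cam_to_world"],3),s["fx"],s["k1"])
cv2.imwrite("pics/st0.png",cv2.resize(a["img"],(800,600),interpolation=cv2.INTER_CUBIC))
cv2.imwrite("pics/tt0.png",cv2.resize(b["img"],(800,600),interpolation=cv2.INTER_CUBIC))
o=env.observe();print({k:np.round(v,3) for k,v in o.items()},env.finger_overhang)
E
```

```text
[[-7.77000e-01 -3.74000e-01  5.06000e-01  3.37700e+01]
 [-6.29000e-01  4.85000e-01 -6.08000e-01  1.02409e+03]
 [-1.80000e-02 -7.91000e-01 -6.12000e-01  7.24980e+02]
 [ 0.00000e+00  0.00000e+00  0.00000e+00  1.00000e+00]] 406.685650659432 0.044705026869855634
[[-1.100000e-02 -9.990000e-01  5.100000e-02  4.556040e+02]
 [-1.000000e+00  1.000000e-02 -6.000000e-03  3.870550e+02]
 [ 6.000000e-03 -5.100000e-02 -9.990000e-01  1.249532e+03]
 [ 0.000000e+00  0.000000e+00  0.000000e+00  1.000000e+00]] 394.3468258942145 -0.028469398269748585
{'clock': np.float64(0.1), 'qpos': array([-1.262,  0.707, -0.028,  1.485,  0.022,  0.951, -0.076]), 'qvel': array([ 0.   , -0.   , -0.001, -0.001, -0.   ,  0.002,  0.001]), 'effort': array([ 3.0000e-03, -8.8429e+01,  1.2370e+00, -2.3646e+01,  1.7000e-02,
        5.0000e-03,  0.0000e+00]), 'ee_pos': array([197.526, 539.793, 252.891]), 'orientation': array([ 0.175,  0.985, -0.   , -0.   ]), 'contact_force': array([ 0.645,  0.172, -0.119]), 'torque': array([-0.018, -0.054, -0.029]), 'gripper_force': np.float64(0.0), 'width': np.float64(85.476)} 22.0
```

View pics/st0.png

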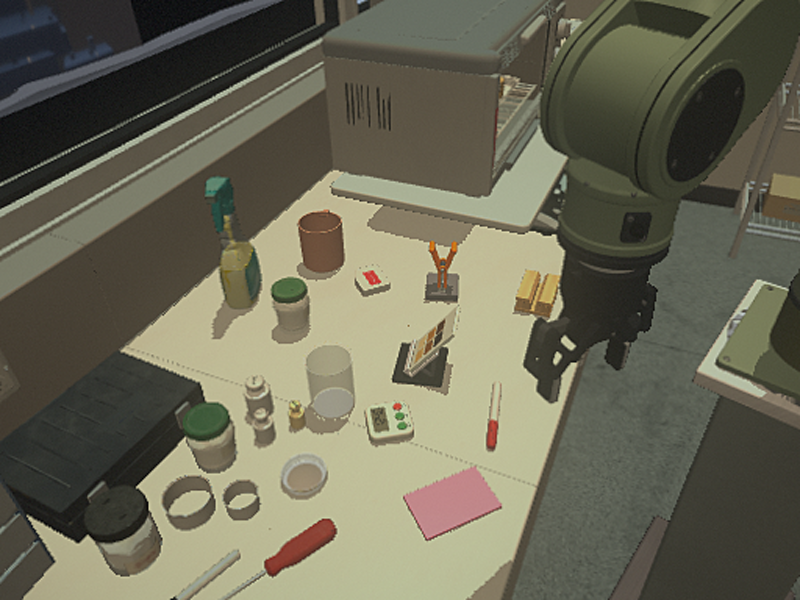

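View pics/tt0.png

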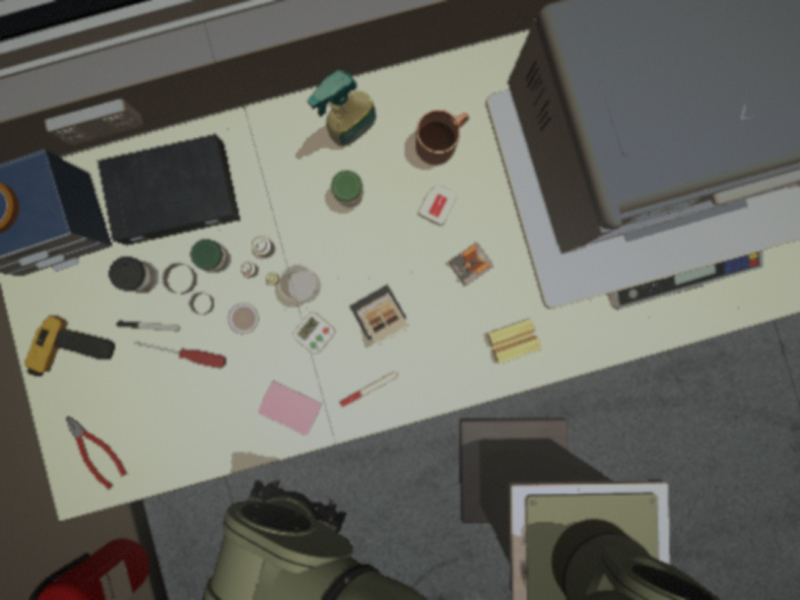

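The scene view shows the card on its rest at about (430,345), the clip at (442,268) and the stand at (537,292). In the top view they are at (380,315), (470,263) and (513,341). The arm already stands on the left, so it doesn't need to pass the oven.

```bash
python3 - <<'E'
from h import *
t=load("t0");s=load("s0");q=.64
for n,u,z in [("standTL",(487,333),32),("standTR",(534,319),32),("standBR",(541,347),32),("standBL",(494,362),32),("clip",(470,263),85),("cliprest",(470,264),16),("card",(380,315),50),("timer",(314,332),19),("mk1",(343,403),8),("mk2",(396,375),8),("cass",(437,205),14),("board",(548,305),120),("edgeA",(420,418),0),("edgeB",(700,345),0)]:
    print(n,np.round(atz(t,np.array(u)*q,z)))
print(proj(t,[0,0,0])/q)
# enlarged crops
c=t["img"][150:245,205:360];cv2.imwrite("pics/c1.png",cv2.resize(c,None,fx=5,fy=5,interpolation=cv2.INTER_CUBIC))
c=s["img"][145:260,240:370];cv2.imwrite("pics/c2.png",cv2.resize(c,None,fx=5,fy=5,interpolation=cv2.INTER_CUBIC))
E
```

```text
standTL [454. 209.  32.]
standTR [481. 115.  32.]
standBR [425. 103.  32.]
standBL [397. 196.  32.]
clip [588. 247.  85.]
cliprest [593. 239.  16.]
card [492. 420.  50.]
timer [460. 553.  19.]
mk1 [317. 497.   8.]
mk2 [372. 390.   8.]
cass [714. 303.  14.]
board [505. 109. 120.]
edgeA [285. 343.   0.]
edgeB [ 425. -232.    0.]
[[592.28678666 558.23930474]]
```

View pics/c1.png

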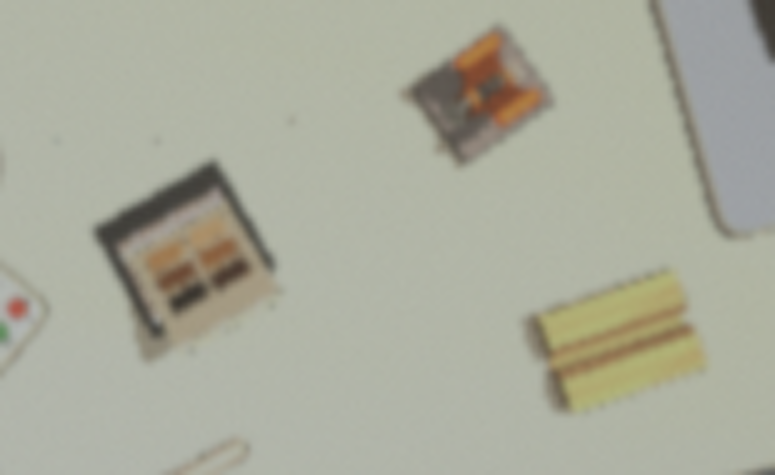

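View pics/c2.png

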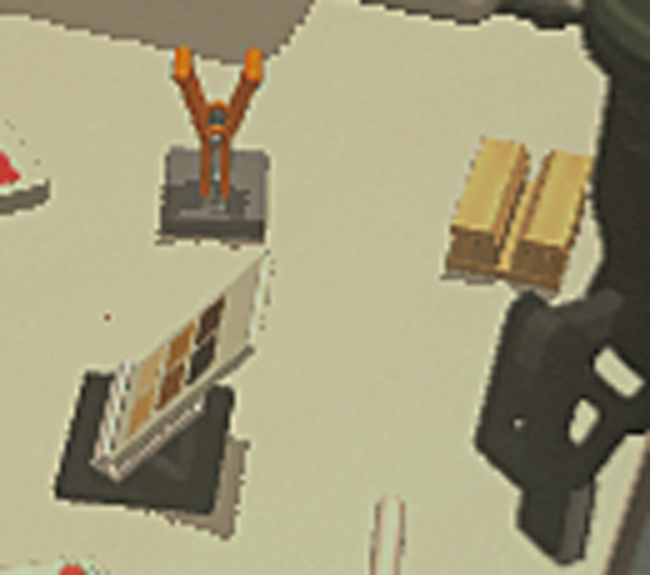

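The crops show these points:
- **Stand:** top corners at about (540,318), (673,270), (705,364) and (571,410) in c1, and (482,137), (452,226), (565,245) and (597,155) in c2.
- **Card:** top edge from (150,357) to (278,290) in c1, and from (265,257) to (252,348) in c2.
- **Clip:** tails at (478,48) and (518,108) in c1, and (183,50) and (254,55) in c2.

I'll fit the models to these.

```bash
cat > fit.py <<'E'
from h import *
from scipy.optimize import least_squares
def pose(x,y,yaw,z=0,tilt=0): # columns
    M=np.eye(4);M[:3,:3]=(R.from_euler('z',yaw)*R.from_euler('y',tilt)).as_matrix();M[:3,3]=[x,y,z];return M
def fit(obs,x0,f):
    def r(p):
        M=f(p);return np.concatenate([ (proj(s,(M@np.append(X,1))[:3])[0]-np.array(u)) for s,X,u in obs])
    o=least_squares(r,x0,x_scale=[100,100,1]+[100]*(len(x0)-3),loss='soft_l1');return o.x,r(o.x).reshape(-1,2)
E
python3 - <<'E'
from fit import *
t=load("t0");s=load("s0")
a=lambda u,v:((u+.5)/5-.5+205,(v+.5)/5-.5+150)
b=lambda u,v:((u+.5)/5-.5+240,(v+.5)/5-.5+145)
# stand: y axis ~ pointing image-left in top
H=32
obs=[(t,[32,45,H],a(540,318)),(t,[32,-45,H],a(673,270)),(t,[-32,-45,H],a(705,364)),(t,[-32,45,H],a(571,410)),
(s,[32,-45,H],b(482,137)),(s,[32,45,H],b(452,226)),(s,[-32,45,H],b(565,245)),(s,[-32,-45,H],b(597,155))]
p,r=fit(obs,[440,155,-.3],lambda p:pose(*p));print("stand",p,np.round(r,1).tolist())
# card (face +x=3 up patches; top leans -x => tilt -38deg)
w=35
obs=[(t,[3,w,110],a(150,357)),(t,[3,-w,110],a(278,290)),(s,[3,-w,110],b(265,257)),(s,[3,w,110],b(252,348)),(t,[3,w,0],a(118,243)),(t,[3,-w,0],a(215,188))]
for z in(5,8,11):
  p,r=fit(obs,[520,420,-.5],lambda p:pose(*p,z,-np.radians(38)));print("card",z,p,np.round(r,1).tolist())
p,r=fit(obs,[520,420,-.5,8],lambda p:pose(*p,-np.radians(38)));print("card",p,np.round(r,1).tolist())
print(tri((t,a(150,357)),(s,b(252,348))),tri((t,a(278,290)),(s,b(265,257))))
# clip
obs=[(t,[21,0,98],a(478,48)),(t,[-21,0,98],a(518,108)),(s,[21,0,98],b(183,58)),(s,[-21,0,98],b(254,63))]
p,r=fit(obs,[588,247,-.5],lambda p:pose(*p));print("clip",p,np.round(r,1).tolist())
E
```

```text
stand [4.38278761e+02 1.54404731e+02 3.27554318e-01] [[-0.3, -0.0], [0.4, -0.1], [1.1, 0.6], [0.5, 1.2], [-0.1, 0.0], [-0.7, -0.2], [-0.1, 0.6], [-1.1, 0.5]]
card 5 [510.4426648  432.92560686   0.55069401] [[5.4, -1.0], [0.0, -0.3], [-1.9, 2.5], [-1.2, 3.0], [1.4, 3.1], [0.8, 2.3]]
card 8 [510.41973618 433.00193792   0.54773898] [[5.3, -0.9], [-0.0, -0.3], [-1.8, 1.7], [-1.3, 2.1], [1.3, 3.1], [0.8, 2.3]]
card 11 [510.31871549 433.21317132   0.54212511] [[5.0, -0.9], [-0.1, -0.1], [-1.7, 0.9], [-1.3, 1.3], [1.1, 3.0], [0.7, 2.3]]
card [5.09850204e+02 4.34387949e+02 5.08389652e-01 1.75524404e+01] [[3.6, -0.6], [-1.0, 0.7], [-1.4, -0.3], [-2.0, 0.0], [0.4, 2.8], [0.5, 2.7]]
(array([430.42642191, 440.84265538, 114.66390164]), [np.float64(4.445123457393585), np.float64(4.445123457393392)]) (array([470.48310671, 368.17479924, 102.4790256 ]), [np.float64(1.7955436782149399), np.float64(1.7955436782150525)])
clip [5.94663764e+02 2.36364753e+02 5.57195436e-01] [[0.8, 0.2], [0.6, 0.2], [-0.9, 0.9], [-0.2, 0.7]]
```

```bash
cat >> fit.py <<'E'
def toolR(z,y):
    z=np.array(z,float);z/=np.linalg.norm(z);y=np.array(y,float);y-=z*(y@z);y/=np.linalg.norm(y)
    return np.column_stack([np.cross(y,z),y,z])
def rel(P,Rm,cmd=None):
    o=env.observe() if cmd is None else cmd
    A=R.from_quat(o["orientation"]).as_matrix()
    d=A.T@(np.array(P)-o["ee_pos"]);w=R.from_matrix(A.T@Rm).as_rotvec(degrees=True)
    print("shift",np.round(d,1),"rot",np.round(w,1))
def card_tool(yaw,tilt=np.radians(38)):
    C=pose(0,0,yaw,0,-tilt)[:3,:3]; return C,toolR(-C[:,2],C[:,0])
E
python3 - <<'E'
from fit import *
C,T=card_tool(.545);top=np.array([510.3,433.1,10])+110*C[:,2]
print(top);rel(top+100*C[:,2],T)
E
```

```text
[452.38841776 397.99129489  96.6811829 ]
shift [-249.6  -93.6   77.5] rot [-36.6 -12.8  37.2]
```

Emit:
{"method": "apply_moves", "body": {"targets": [-30, -11, 9, -4.5, -1.6, 4.6, 85, -60, -22, 18, -9, -3.2, 9.2, 85, -90, -34, 28, -13.5, -4.8, 13.8, 85, -120, -45, 37, -18, -6.4, 18.4, 85, -150, -56, 46, -22.5, -8, 23, 85, -180, -67, 56, -27, -9.6, 27.6, 85, -210, -79, 65, -31.5, -11.2, 32.2, 85, -240, -90, 74, -36, -12.8, 36.8, 85, -249.6, -93.6, 77.5, -36.6, -12.8, 37.2, 85, -249.6, -93.6, 77.5, -36.6, -12.8, 37.2, 85]}}

```text
clock: 1.1
ee_pos: [416.3, 420.9, 252.2]
orientation: [0.472, 0.834, 0.241, 0.151]
contact_force: [0.5, -0.1, 0.4]
width: 84.7
gripper_force: 0.0
```

```bash
python3 - <<'E'
from fit import *
w=snap("wrist","w1");s=snap("scene","s1");t=snap("top","t1")
cv2.imwrite("pics/w1b.png",cv2.resize(w["img"],(800,600),interpolation=cv2.INTER_CUBIC))
print(np.round(w["hand_eye"],3),w["fx"],w["k1"])
C,T=card_tool(.545);top=np.array([510.3,433.1,10])+110*C[:,2];rel(top+100*C[:,2],T)
E
```

```text
[[-1.00000e-03 -9.55000e-01 -2.96000e-01  7.54210e+01]
 [ 1.00000e+00 -1.00000e-03  1.00000e-03 -3.39000e-01]
 [-1.00000e-03 -2.96000e-01  9.55000e-01 -1.19974e+02]
 [ 0.00000e+00  0.00000e+00  0.00000e+00  1.00000e+00]] 331.3946129768078 -0.09846457226612172
shift [-37.1 -76.8  42.4] rot [-5.1  1.5  0.3]
```

View pics/w1b.png

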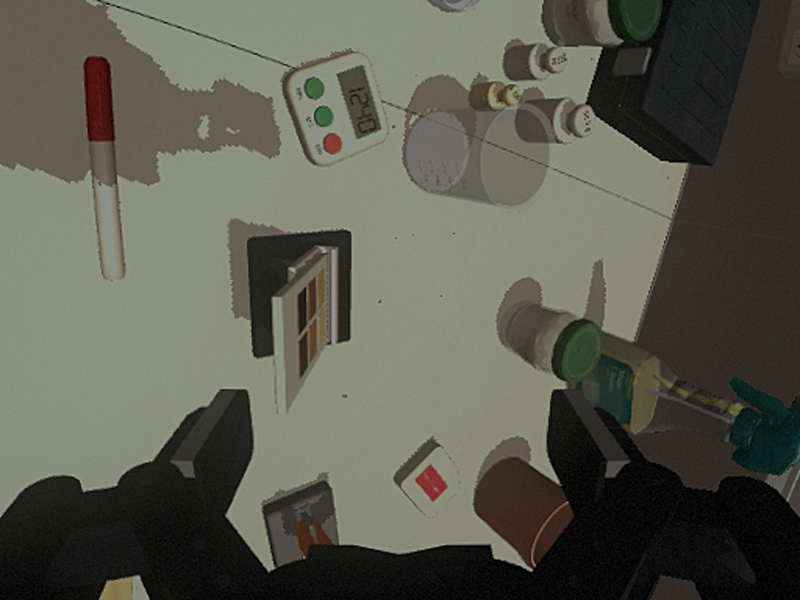

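The wrist view shows the card's top edge running from about (275,295) to (282,411), its foot edge at (328,248) to (330,345), and the fingers on either side below it. I'll fit the card to these points.

```bash
python3 - <<'E'
from fit import *
w=load("w1");s=load("s0");b=lambda u,v:((u+.5)/5-.5+240,(v+.5)/5-.5+145)
q=lambda u,v:((u+.5)*.64-.5,(v+.5)*.64-.5)
obs=[(w,[0,35,110],q(275,295)),(w,[0,-35,110],q(282,411)),(w,[3,35,0],q(328,249)),(w,[3,-35,0],q(330,345)),(s,[3,-35,110],b(265,257)),(s,[3,35,110],b(252,348))]
p,r=fit(obs,[510,433,.54,10],lambda p:pose(*p,-np.radians(38)));print(p,np.round(r,1).tolist())
M=pose(*p,-np.radians(38));print((M@[0,0,110,1]))
C,T=card_tool(p[2]);top=(M@[0,0,110,1])[:3];rel(top+70*C[:,2],T);rel(top+12*C[:,2],T)
E
```

```text
[512.74910533 429.68224848   0.51511605  14.88129143] [[0.3, -0.5], [-0.2, 0.8], [-0.6, 0.5], [-0.9, -3.4], [-1.3, -1.0], [-1.7, -0.7]]
[453.81434967 396.31958811 101.56247432   1.        ]
shift [-37.3 -71.2  68.4] rot [-5.1  0.5  1.7]
shift [-36.8 -66.1 126.1] rot [-5.1  0.5  1.7]
```

Emit:
{"method": "apply_moves", "body": {"targets": [-8, -15, 5, -2, 0, 0.5, 70, -16, -30, 15, -4, 0.3, 1, 70, -24, -45, 27, -5, 0.5, 1.5, 70, -32, -60, 40, -5.1, 0.5, 1.7, 70, -37, -71, 53, -5.1, 0.5, 1.7, 70, -37, -71, 66, -5.1, 0.5, 1.7, 70, -37, -71, 68, -5.1, 0.5, 1.7, 70, -37, -71, 68, -5.1, 0.5, 1.7, 70, -37, -71, 68, -5.1, 0.5, 1.7, 70, -37, -71, 68, -5.1, 0.5, 1.7, 70]}}

```text
clock: 2.25
ee_pos: [447.7, 433.1, 239.8]
orientation: [0.485, 0.824, 0.246, 0.158]
contact_force: [0.6, 0.3, -0.1]
width: 70.0
gripper_force: 0.0
```

```bash
python3 - <<'E'
from fit import *
w=snap("wrist","w2")
cv2.imwrite("pics/w2b.png",cv2.resize(w["img"],(800,600),interpolation=cv2.INTER_CUBIC))
p=[512.7,429.7,.515,14.9];M=pose(*p,-np.radians(38))
C,T=card_tool(p[2]);top=(M@[0,0,110,1])[:3];rel(top+70*C[:,2],T)
print(env.observe()["qvel"].round(3),proj(w,[ (M@[x,y,z,1])[:3] for x,y,z in [(0,35,110),(0,-35,110),(3,35,0),(3,-35,0)]])/.64)
E
```

```text
shift [-33.9 -92.8  38.5] rot [-4.   1.5  0. ]
[-0.004 -0.005  0.004  0.004 -0.003  0.001  0.004] [[211.34616766 303.72863477]
 [228.47981445 432.48757308]
 [283.16299162 249.50420113]
 [290.3627614  346.14986865]]
```

View pics/w2b.png

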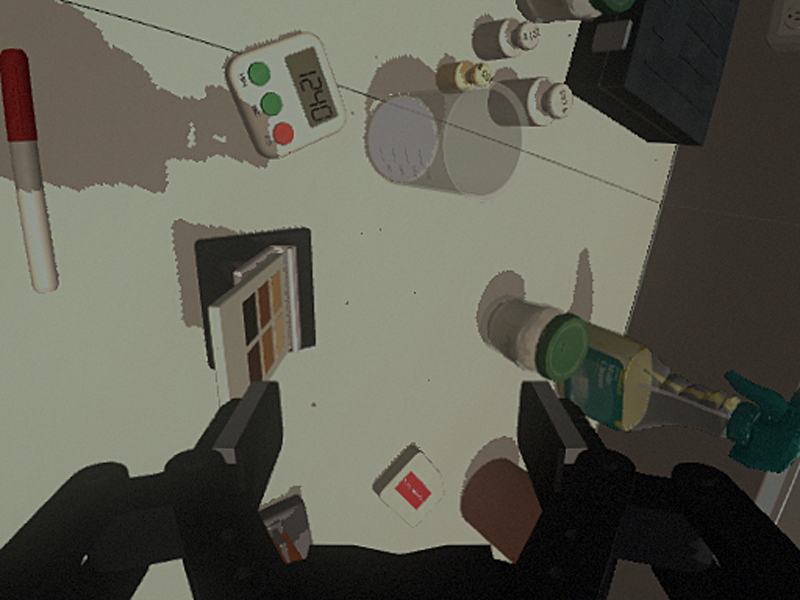

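The picture matches the prediction: the card's top edge runs from (211,304) to (225,400). But the tool didn't go where I commanded, so I'll check the joints.

```bash
python3 - <<'E'
from fit import *
o=env.observe();print(o["qpos"].round(3),o["effort"].round(1));rel([399,366,176],np.eye(3))
E
```

```text
[-1.156e+00  6.960e-01  3.910e-01  1.938e+00 -1.454e+00  1.000e-03
  1.042e+00] [ -0.2 -78.4   9.3 -17.    0.   -1.4  -0. ]
shift [-34.1 -98.2  11.6] rot [ -79.5 -135.   -40.4]
```

```bash
cat > kin.py <<'E'
from fit import *
import itertools, json, os
LOG="log.json"
def rec():
    o=env.observe();L=json.load(open(LOG)) if os.path.exists(LOG) else [[[-1.262,.707,-.028,1.485,.022,.951,-.0755],[197.526,539.793,252.891],[.175,.985,0,0]]]
    L.append([list(map(float,o[k])) for k in("qpos","ee_pos","orientation")]);json.dump(L,open(LOG,"w"));return L
def chain(q,sg):
    ax='zyzyzyz';M=R.identity();out=[]
    for i in range(7):
        M=M*R.from_euler(ax[i],sg[i]*q[i]);out.append(M)
    return out
E
python3 - <<'E'
from kin import *
L=rec();res=[]
for sg in itertools.product([1,-1],repeat=7):
    F=[chain(q,sg)[-1].inv()*R.from_quat(o) for q,p,o in L]
    res.append(((F[0].inv()*F[1]).magnitude(),sg,F[0].as_rotvec(degrees=True).round(1).tolist()))
res.sort(key=lambda r:r[0])
for r in res[:4]:print(r)
E
```

```text
(0.0018452093266534762, (-1, 1, -1, 1, -1, 1, -1), [-0.0, -0.1, 90.1])
(0.23230821999986467, (-1, -1, -1, 1, 1, 1, 1), [63.8, 63.7, 80.4])
(0.4623720840950021, (1, -1, -1, -1, -1, -1, -1), [-0.0, 0.1, -54.5])
(0.5600488893988707, (1, 1, -1, -1, 1, -1, 1), [37.9, -73.6, -37.6])
```

```bash
cat >> kin.py <<'E'
SG=(-1,1,-1,1,-1,1,-1)
def cols(q):
    M=[m.as_matrix() for m in chain(q,SG)]
    return np.column_stack([[0,0,1],M[2][:,2],M[4][:,2],M[6][:,2],M[2][:,0],M[4][:,0],M[5][:,0]])
E
python3 - <<'E'
from kin import *
L=json.load(open(LOG))
A=np.vstack([cols(q) for q,p,o in L]);b=np.hstack([p for q,p,o in L])
for ks in([0,1,2,3],[0,1,2,3,4],[0,1,2,3,5],[0,1,2,3,6]):
    x,r,_,_=np.linalg.lstsq(A[:,ks],b,rcond=None);print(ks,x.round(1),(A[:,ks]@x-b).round(1))
E
```

```text
[0, 1, 2, 3] [421.4 464.  331.6 323.3] [-33.    6.6   5.   -0.5   4.4  -5. ]
[0, 1, 2, 3, 4] [426.5 444.  306.7 300.7  45.3] [-33.2   8.    2.6  -0.7   3.1  -2.6]
[0, 1, 2, 3, 5] [-2097.   1745.4 -1133.4   151.7  -627. ] [-3.9  3.8 -5.2 -0.4 -2.6  5.2]
[0, 1, 2, 3, 6] [373.3 488.5 297.1 320.4 -15.4] [-31.6   9.7  -1.4  -0.9   0.8   1.4]
```

```bash
python3 - <<'E'
from kin import *
rel([430,230,260],toolR([0,0,-1],[np.cos(.33),np.sin(.33),0]))
E
```

```text
shift [-170.1  -84.4  -76.9] rot [34.  -1.7  9.8]
```

Emit:
{"method": "apply_moves", "body": {"targets": [-17, -8, -8, 3.4, 0, 1, 70, -34, -16, -15, 6.8, 0, 2, 70, -51, -24, -23, 10.2, 0, 3, 70, -68, -32, -31, 13.6, -1, 4, 70, -85, -40, -38, 17, -1, 5, 70, -102, -48, -46, 20.4, -1, 6, 70, -119, -56, -54, 23.8, -1, 7, 70, -136, -64, -62, 27.2, -1.5, 8, 70, -153, -76, -70, 30.6, -1.7, 9, 70, -170, -84, -77, 34, -1.7, 9.8, 70]}}

```text
clock: 3.3
ee_pos: [429.6, 229.3, 260.6]
orientation: [0.582, 0.814, -0.001, -0.001]
contact_force: [0.3, 0.1, -0.8]
width: 69.7
gripper_force: 0.0
```

```bash
python3 - <<'E'
from kin import *
L=rec();print(L[-1][0]);rel([430,230,260],toolR([0,0,-1],[np.cos(.33),np.sin(.33),0]))
E
```

```text
[-1.0524234651875828, 0.7681908308423733, 1.002868417215428, 1.7979171005052226, -0.7585231829298381, 1.0184820525559013, 0.5851240361230247]
shift [0.5 0.6 0.6] rot [-0.1 -0.  -0. ]
```

```bash
python3 - <<'E'
from kin import *
w=snap("wrist","w3")
L=json.load(open(LOG))
def C2(q):
    M=[m.as_matrix() for m in chain(q,SG)]
    return np.column_stack([cols(q),M[0][:,1],M[3][:,1],M[5][:,1],M[0][:,0]])
A=np.vstack([C2(q) for q,p,o in L]);b=np.hstack([p for q,p,o in L])
for ks in([0,1,2,3],[0,1,2,3,4],[0,1,2,3,7],[0,1,2,3,8],[0,1,2,3,9],[0,1,2,3,10],[0,1,2,3,7,10],[0,1,2,3,4,7],[0,1,2,3,6,7],[0,1,2,3,4,5,7],[0,1,2,3,6,9]):
    x,r,_,_=np.linalg.lstsq(A[:,ks],b,rcond=None);print(ks,x.round(1),np.abs(A[:,ks]@x-b).max().round(1))
A2=np.vstack([np.hstack([cols(q),np.eye(3)[:,:2]]) for q,p,o in L])
for ks in([0,1,2,3,7,8],[0,1,2,3,4,7,8]):
    x,r,_,_=np.linalg.lstsq(A2[:,ks],b,rcond=None);print('base',ks,x.round(1),np.abs(A2[:,ks]@x-b).max().round(1))
E
```

```text
[0, 1, 2, 3] [393.5 483.7 318.4 317.3] 32.0
[0, 1, 2, 3, 4] [392.2 482.8 313.9 315.4   5. ] 32.2
[0, 1, 2, 3, 7] [330.6 509.5 290.8 289.9 -27.3] 8.3
[0, 1, 2, 3, 8] [312.3 522.5 292.8 288.3 -30.6] 4.3
[0, 1, 2, 3, 9] [385.2 514.2 302.8 339.2 -25.6] 10.6
[0, 1, 2, 3, 10] [338.6 560.  319.7 318.8 -51.5] 32.3
[0, 1, 2, 3, 7, 10] [501.5 261.4 281.6 280.4 -32.  170.3] 5.3
[0, 1, 2, 3, 4, 7] [332.  510.8 296.6 292.3  -6.6 -27.5] 7.5
[0, 1, 2, 3, 6, 7] [329.8 509.6 289.8 290.   -1.  -27.1] 8.2
[0, 1, 2, 3, 4, 5, 7] [326.  510.6 288.7 290.3  -0.6  -3.6 -26.7] 7.6
[0, 1, 2, 3, 6, 9] [368.7 519.1 286.9 337.7 -12.6 -25.6] 10.9
base [0, 1, 2, 3, 7, 8] [452.8 354.2 302.6 288.2  60.4  80.3] 5.0
base [0, 1, 2, 3, 4, 7, 8] [454.6 349.4 298.1 286.2   5.4  61.2  82.6] 4.6
```

```bash
python3 - <<'E'
from kin import *
L=json.load(open(LOG))
def C2(q):
    M=[m.as_matrix() for m in chain(q,SG)]
    return np.column_stack([cols(q),M[0][:,1],M[2][:,1],M[4][:,1],M[6][:,1],M[6][:,0]])
A=np.vstack([C2(q) for q,p,o in L]);b=np.hstack([p for q,p,o in L]);out=[]
for n in(1,2,3):
  for e in itertools.combinations(range(4,12),n):
    ks=[0,1,2,3,*e];x,r,_,_=np.linalg.lstsq(A[:,ks],b,rcond=None);out.append((np.abs(A[:,ks]@x-b).max().round(2),ks,x.round(1)))
for n in(5,6,7):
  print(*sorted([o for o in out if len(o[1])==n],key=lambda o:o[0])[:5],sep='\n')
E
```

```text
(np.float64(4.26), [0, 1, 2, 3, 8], array([312.3, 522.5, 292.8, 288.3, -30.6]))
(np.float64(8.27), [0, 1, 2, 3, 7], array([330.6, 509.5, 290.8, 289.9, -27.3]))
(np.float64(8.32), [0, 1, 2, 3, 10], array([327. , 528.5, 288.9, 302.7, -30.7]))
(np.float64(10.58), [0, 1, 2, 3, 9], array([385.2, 514.2, 302.8, 339.2, -25.6]))
(np.float64(30.75), [0, 1, 2, 3, 11], array([383.5, 472.4, 307.2, 308.8, -17.4]))
(np.float64(0.18), [0, 1, 2, 3, 7, 8], array([311.6, 521.2, 289.7, 286.2, -10. , -22.1]))
(np.float64(3.19), [0, 1, 2, 3, 8, 10], array([314.4, 526.3, 290.3, 292.5, -20.4, -11.4]))
(np.float64(3.81), [0, 1, 2, 3, 8, 9], array([309.4, 522.2, 292.7, 285.7, -31.8,   1.6]))
(np.float64(3.9), [0, 1, 2, 3, 4, 8], array([311.5, 521.9, 290.1, 287.2,   3. , -30.5]))
(np.float64(4.01), [0, 1, 2, 3, 8, 11], array([311.4, 519.6, 290.9, 287. , -30.1,  -3.6]))
(np.float64(0.04), [0, 1, 2, 3, 7, 8, 9], array([312.7, 521.3, 289.7, 287.2, -10.1, -21.6,  -0.6]))
(np.float64(0.17), [0, 1, 2, 3, 7, 8, 11], array([ 3.117e+02,  5.214e+02,  2.899e+02,  2.863e+02, -1.010e+01,
       -2.210e+01,  3.000e-01]))
(np.float64(0.18), [0, 1, 2, 3, 6, 7, 8], array([ 3.118e+02,  5.212e+02,  2.900e+02,  2.862e+02,  2.000e-01,
       -1.010e+01, -2.210e+01]))
(np.float64(0.2), [0, 1, 2, 3, 7, 8, 10], array([311.8, 521.5, 289.7, 286.5,  -9.7, -21.8,  -0.6]))
(np.float64(0.21), [0, 1, 2, 3, 5, 7, 8], array([ 3.119e+02,  5.212e+02,  2.899e+02,  2.862e+02,  2.000e-01,
       -1.000e+01, -2.220e+01]))
```

```bash
cat >> kin.py <<'E'
PX=np.array([311.7,521.2,289.7,286.2,-10.,-22.1]);F0=R.from_euler('z',90,degrees=True)
LO=np.array([-2.71,-.32,-1.57,0,-1.46,0,-2.83]);HI=np.array([2.71,2.16,1.52,2.45,4.6,2.02,2.83])
def fk(q):
    M=[m.as_matrix() for m in chain(q,SG)]
    p=np.array([0,0,PX[0]])+M[2][:,2]*PX[1]+M[4][:,2]*PX[2]+M[6][:,2]*PX[3]+M[0][:,1]*PX[4]+M[2][:,1]*PX[5]
    return p,(R.from_matrix(M[6])*F0).as_matrix()
def ik(P,T,q0,wt=0):
    def f(q):
        p,r=fk(q);e=[*((p-P)/100),*R.from_matrix(r.T@T).as_rotvec()]
        return np.array(e+list(wt*(q-q0)))
    o=least_squares(f,np.clip(q0,LO+.01,HI-.01),bounds=(LO,HI));return o.x,np.abs(f(o.x)[:6]).max()
CP=[512.7,429.7,.515,14.9]
def grasp(beta,flip,d=-9,tilt=np.radians(38),cp=CP):
    M=pose(*cp,-tilt);C=M[:3,:3];z=-C[:,2]*np.cos(beta)+C[:,1]*np.sin(beta)
    return (M@[0,0,110,1])[:3]-z*(-d if False else d)*-1*0+ -z*(d) , toolR(z,C[:,0]*flip)
E
python3 - <<'E'
from kin import *
for q,p,o in json.load(open(LOG)):print(np.abs(fk(q)[0]-p).max().round(2),end=' ')
qn=np.array(json.load(open(LOG))[-1][0]);rng=np.random.default_rng(0)
for flip in(1,-1):
  for be in np.radians([-60,-40,-20,0,20,40,60]):
    P,T=grasp(be,flip);S=[]
    for i in range(15):
        q,e=ik(P,T,rng.uniform(LO,HI) if i else qn)
        if e<.002: S.append((min((q-LO).min(),(HI-q).min()),q))
    if S:
        S.sort(key=lambda s:-s[0]);m,q=S[0];m2,q2=min(S,key=lambda s:np.abs(s[1]-qn).max())
        print(flip,np.degrees(be).round(),len(S),m.round(2),q.round(2),'near',np.abs(q2-qn).max().round(2),m2.round(2),q2.round(2))
    else:print(flip,np.degrees(be).round(),'none')
E
```

```text
0.22 0.17 0.23 1 -60.0 8 0.81 [-1.44  1.35  0.57  1.45  0.65  0.96 -1.57] near 1.7 0.51 [-1.58  1.51  1.01  1.46  0.09  0.8  -1.12]
1 -40.0 11 0.7 [-0.97  1.12 -0.34  1.74  1.48  1.24 -2.13] near 1.05 0.31 [-1.61  1.42  1.09  1.77 -0.53  0.31 -0.47]
1 -20.0 7 0.47 [-0.61  1.14 -0.85  1.98  1.87  1.37 -2.2 ] near 2.79 0.47 [-0.61  1.14 -0.85  1.98  1.87  1.37 -2.2 ]
1 0.0 7 0.32 [-0.29  1.27 -1.22  2.13  2.14  1.37 -2.05] near 2.9 0.32 [-0.29  1.27 -1.22  2.13  2.14  1.37 -2.05]
1 20.0 8 0.29 [-0.14  1.19 -1.    2.16  2.52  0.81 -2.22] near 3.28 0.29 [-0.14  1.19 -1.    2.16  2.52  0.81 -2.22]
1 40.0 6 0.39 [-0.55  1.09  0.16  2.06  4.17  1.04  2.36] near 3.07 0.26 [ 0.14  1.45 -1.31  2.03  2.31  0.52 -1.61]
1 60.0 10 0.25 [ 0.11  1.38 -0.92  1.81 -1.21  0.29  1.96] near 1.68 0.0 [ 0.01  1.29 -0.68  1.82 -1.46  0.52  2.14]
-1 -60.0 7 0.84 [-1.39  1.32  0.46  1.45  0.76  1.03  1.49] near 1.28 0.78 [-1.48  1.38  0.69  1.45  0.52  0.9   1.67]
-1 -40.0 11 0.7 [-1.01  1.11 -0.28  1.75  1.46  1.19  1.02] near 1.54 0.4 [-1.48  1.24  0.69  1.76  0.79  0.4   1.45]
-1 -20.0 7 0.46 [-0.75  1.05 -0.54  1.99  1.85  1.11  0.83] near 2.61 0.46 [-0.75  1.05 -0.54  1.99  1.85  1.11  0.83]
-1 0.0 5 0.32 [-0.33  1.2  -1.09  2.13  2.16  1.26  1.01] near 2.91 0.32 [-0.33  1.2  -1.09  2.13  2.16  1.26  1.01]
-1 20.0 7 0.29 [-0.12  1.22 -1.06  2.16  2.48  0.84  0.99] near 3.23 0.29 [-0.12  1.22 -1.06  2.16  2.48  0.84  0.99]
-1 40.0 7 0.41 [-0.16  1.13 -0.56  2.04  3.83  0.51 -0.24] near 2.87 0.04 [ 0.17  1.6  -1.53  2.03  2.11  0.73  1.81]
-1 60.0 13 0.26 [ 0.12  1.4  -0.95  1.81 -1.15  0.26 -1.23] near 1.68 0.0 [ 0.01  1.29 -0.68  1.82 -1.46  0.52 -1.  ]
```

```bash
cat >> kin.py <<'E'
def go(q,P,T,n=60):
    p0,r0=fk(q);w=R.from_matrix(r0.T@T).as_rotvec();mm=9
    for k in range(1,n+1):
        Pk=p0+(P-p0)*k/n;Tk=r0@R.from_rotvec(w*k/n).as_matrix()
        q,e=ik(Pk,Tk,q,wt=1e-3);m=min((q-LO).min(),(HI-q).min());mm=min(mm,m)
        if e>.02:return q,mm,k
    return q,mm,0
def place(beta,z,cp=[438.3,154.4,.3276],flip=1,d=-14):
    return grasp(beta,flip,d,0,[*cp,z])
E
python3 - <<'E'
from kin import *
L=json.load(open(LOG));q=np.array(L[0][0]);
qn=np.array(L[-1][0])
# validate on last move
print('val',go(np.array(L[1][0]),*[np.array(L[2][1]),R.from_quat(L[2][2]).as_matrix()],n=20)[0].round(2),qn.round(2))
for be in(-30,-40,-50,-60):
    b=np.radians(be)
    P,T=grasp(b,1,d=60);q1,m1,k1=go(qn,P,T,25)
    P,T=grasp(b,1,d=-14);q2,m2,k2=go(q1,P,T,8)
    q3,m3,k3=go(q2,P+[0,0,100],T,8)
    P,T=place(b,60);q4,m4,k4=go(q3,P,T,25)
    P,T=place(b,8);q5,m5,k5=go(q4,P,T,8)
    print(be,[(round(float(m),2),k) for m,k in((m1,k1),(m2,k2),(m3,k3),(m4,k4),(m5,k5))],q2.round(2),q5.round(2))
E
```

```text
val [-1.04  0.76  0.98  1.8  -0.74  1.    0.57] [-1.05  0.77  1.    1.8  -0.76  1.02  0.59]
-30 [(0.25, 0), (0.03, 0), (0.07, 0), (0.32, 0), (0.4, 0)] [-1.52  1.28  0.9   1.89 -1.24  0.03  0.34] [-1.16  1.19  1.03  1.99 -0.85  0.56  0.59]
-40 [(0.13, 0), (0.15, 0), (0.11, 0), (0.13, 0), (0.32, 0)] [-1.64  1.54  1.28  1.77 -1.02  0.44 -0.03] [-1.25  1.31  1.13  1.95 -0.74  0.6   0.43]
-50 [(0.0, 0), (0.01, 0), (0.0, 0), (0.02, 0), (0.27, 0)] [-1.65  1.69  1.45  1.62 -0.84  0.7  -0.28] [-1.32  1.42  1.19  1.91 -0.61  0.65  0.25]
-60 [(0.0, 0), (0.01, 0), (0.0, 0), (0.01, 0), (0.29, 0)] [-1.63  1.75  1.48  1.46 -0.6   0.88 -0.54] [-1.36  1.51  1.18  1.85 -0.4   0.68  0.01]
```

```bash
python3 - <<'E'
from kin import *
P,T=grasp(np.radians(-40),1,d=60);print(P);rel(P,T)
E
```

```text
[410.13859614 415.97150535 137.80025843]
shift [186.1  42.1 122.9] rot [-40.1 -34.7   3.3]
```

Emit:
{"method": "apply_moves", "body": {"targets": [19, 4, 12, -4, -3.5, 0.3, 60, 38, 8, 24, -8, -7, 0.6, 60, 57, 13, 37, -12, -10.5, 1, 60, 76, 17, 49, -16, -14, 1.3, 60, 95, 21, 61, -20, -17.5, 1.6, 60, 114, 25, 73, -24, -21, 2, 60, 130, 30, 86, -28, -24.5, 2.3, 60, 149, 34, 98, -32, -28, 2.6, 60, 168, 38, 110, -36, -31.5, 3, 60, 186, 42, 123, -40.1, -34.7, 3.3, 60]}}

```text
clock: 4.35
ee_pos: [408.8, 421.4, 137.2]
orientation: [0.542, 0.711, 0.107, 0.435]
contact_force: [1.2, 0.4, 0.5]
width: 60.1
gripper_force: 0.0
```

```bash
python3 - <<'E'
from kin import *
rec();o=env.observe();print(o["qpos"].round(2),o["qvel"].round(2))
P,T=grasp(np.radians(-40),1,d=60);rel(P,T)
w=snap("wrist","w4")
cv2.imwrite("pics/w4b.png",cv2.resize(w["img"],(800,600),interpolation=cv2.INTER_CUBIC))
M=pose(*CP,-np.radians(38));print(proj(w,[ (M@[x,y,z,1])[:3] for x,y,z in [(0,35,110),(0,-35,110),(3,35,0),(3,-35,0)]])/.64)
E
```

```text
[-1.77  1.52  1.39  1.77 -0.93  0.59 -0.12] [-0.4   1.14  0.65 -0.56  0.19  0.44 -1.13]
shift [-5.  -0.8  2.3] rot [ 0.7 -0.2 -0.1]
[[396.64002545 312.36397062]
 [396.46513873 395.26392623]
 [401.40341281 102.8683346 ]
 [400.30624673 209.51067871]]
```

View pics/w4b.png

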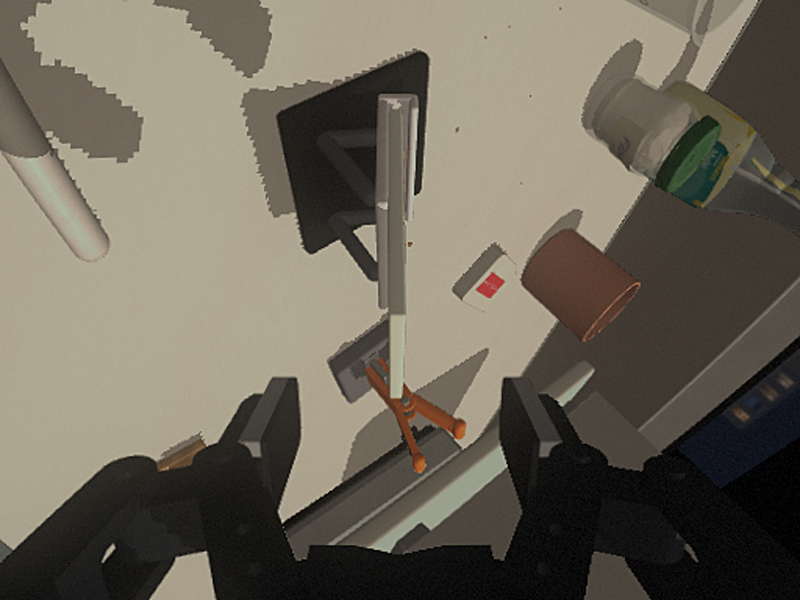

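The wrist view shows the card edge-on and centred between the fingers. Its top edge runs from (397,314) to (397,396), against a predicted 312 to 395. Next I advance and grip.

Emit:
{"method": "apply_moves", "body": {"targets": [0, 0, 5, 0, 0, 0, 60, 0, 0, 20, 0, 0, 0, 60, 0, 0, 38, 0, 0, 0, 60, 0, 0, 56, 0, 0, 0, 60, 0, 0, 70, 0, 0, 0, 60, 0, 0, 74, 0, 0, 0, 60, 0, 0, 74, 0, 0, 0, 0, 0, 0, 74, 0, 0, 0, 0, 0, 0, 74, 0, 0, 0, 0, 0, 0, 74, 0, 0, 0, 0]}}

```text
clock: 5.4
ee_pos: [463.4, 396.4, 93.3]
orientation: [0.542, 0.712, 0.105, 0.434]
contact_force: [-4.6, -0.0, 5.3]
width: 5.2
gripper_force: 59.8
```

```bash
python3 - <<'E'
from kin import *
rec();o=env.observe();print(o["qpos"].round(2),o["qvel"].round(2),o["width"],o["gripper_force"],o["contact_force"])
P,T=grasp(np.radians(-40),1,d=-14);rel(P,T)
A=R.from_quat(o["orientation"]).as_matrix();print("up in tool",A.T@[0,0,120])
P2,T2=place(np.radians(-40),60);q=o["qpos"]
for h in(80,120):
  q1,m1,k1=go(q,o["ee_pos"]+[0,0,h],A,8);q2,m2,k2=go(q1,P2,T2,25);print(h,m1,k1,m2,k2,q1.round(2),q2.round(2))
E
```

```text
[-1.65  1.54  1.28  1.76 -1.01  0.44 -0.04] [ 0.  0.  0.  0.  0. -0.  0.] 5.186277228043667 59.80786085128784 [-4.62021157 -0.01494811  5.31811261]
shift [-3.9 -1.5  2. ] rot [ 0.4 -0.2 -0.1]
up in tool [-60.40408818  74.49263368 -72.12623419]
80 0.14207381966995514 0 0.15403470155822996 0 [-1.65  1.43  1.38  1.76 -0.92  0.52 -0.  ] [-1.27  1.23  1.21  1.94 -0.66  0.68  0.42]
120 0.08772869971529551 0 0.10013245002525628 0 [-1.66  1.38  1.43  1.75 -0.87  0.57  0.01] [-1.27  1.23  1.21  1.94 -0.66  0.68  0.43]
```

The card is gripped with 60 N. I'll draw it up along itself clear of the lip, then lift.

Emit:
{"method": "apply_moves", "body": {"targets": [-3, 0, -4, 0, 0, 0, 0, -8, 0, -9.5, 0, 0, 0, 0, -16, 0, -19, 0, 0, 0, 0, -22, 7, -26, 0, 0, 0, 0, -30, 17, -35, 0, 0, 0, 0, -38, 27, -45, 0, 0, 0, 0, -46, 37, -55, 0, 0, 0, 0, -54, 47, -64, 0, 0, 0, 0, -56, 50, -67, 0, 0, 0, 0, -56, 50, -67, 0, 0, 0, 0]}}

```text
clock: 6.4
ee_pos: [450.7, 388.8, 193.0]
orientation: [0.543, 0.712, 0.106, 0.434]
contact_force: [-0.2, 0.2, -0.9]
width: 5.1
gripper_force: 58.7
```

```bash
python3 - <<'E'
from kin import *
rec();o=env.observe();print(o["ee_pos"].round(1),o["width"],o["gripper_force"],o["contact_force"].round(1))
w=snap("wrist","w5")
cv2.imwrite("pics/w5b.png",cv2.resize(w["img"],(800,600),interpolation=cv2.INTER_CUBIC))
P2,T2=place(np.radians(-40),70);q2,m2,k2=go(o["qpos"],P2,T2,25);print(m2,k2,q2.round(2));rel(P2,T2)
E
```

```text
[450.7 388.8 193. ] 5.1299367740016475 58.70805323123932 [-0.2  0.2 -0.9]
0.13665046454998153 0 [-1.28  1.22  1.22  1.93 -0.64  0.69  0.42]
shift [-197.7 -115.2   84.9] rot [ 36.1  -3.7 -16.4]
```

View pics/w5b.png

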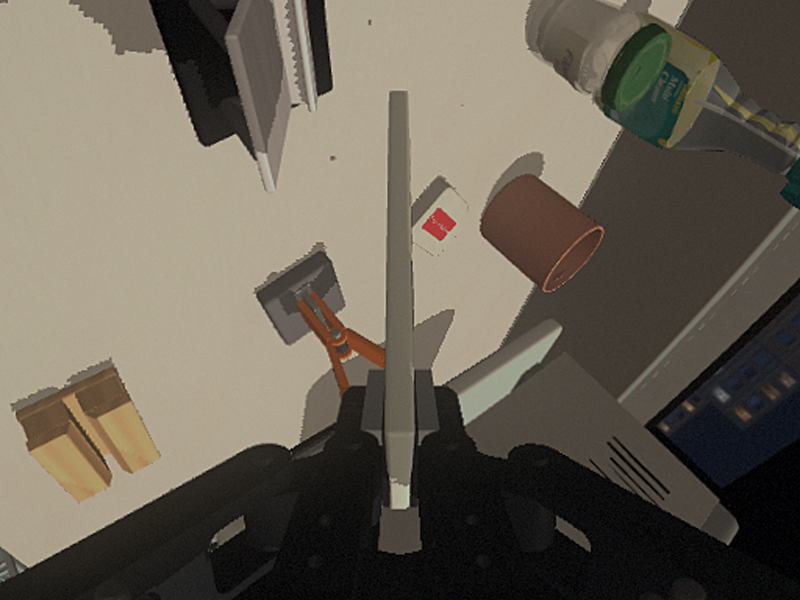

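The lifted card is edge-on in the wrist view: foot corner at (400,92), top left corner at (400,432), top right corner at (400,508). I'll work out its pose in the tool frame, and refine the stand and clip from the earlier wrist picture w3.

```bash
python3 - <<'E'
from kin import *
w=dict(load("w5"));w["cam_to_world"]=w["hand_eye"]
q=lambda v:(v+.5)*.64-.5
def pts(p):
    x,z,b=p;cz=np.array([-np.sin(b),0,-np.cos(b)]);cy=np.array([np.cos(b),0,-np.sin(b)])
    t=np.array([x,0,z]);return [t+35*cy-110*cz,t+35*cy,t-35*cy]
# card y in tool: x_tool=C1cosb' - C2 sinb' (b'=40deg, z=-C2cos-C1 sin): C1=(cos,0,-sin)
f=lambda p:proj(w,pts(p))[:,1]-[q(92),q(432),q(508)]
o=least_squares(f,[0,-14,.7]);print(o.x,np.degrees(o.x[2]),f(o.x),proj(w,pts(o.x))[:,0]/.64)
s=load("w3")
sp=pose(438.3,154.4,.3276);cp=pose(594.7,236.4,.557)
print(proj(s,[(sp@[x,y,32,1])[:3] for x in(32,-32) for y in(45,-45)]).round(),proj(s,[(cp@[x,0,98,1])[:3] for x in(21,-21)]).round())
E
```

```text
[ -5.59806863 -10.35090598   0.67963836] 38.940409851292834 [1.42108547e-14 0.00000000e+00 0.00000000e+00] [400.31697934 401.61985643 400.97013712]
[[270. 188.]
 [269. 261.]
 [212. 188.]
 [215. 261.]] [[444. 222.]
 [401. 231.]]
```

```bash
python3 - <<'E'
from kin import *
s=load("w3");cv2.imwrite("pics/w3c.png",cv2.resize(s["img"][140:305,200:466],None,fx=3,fy=3,interpolation=cv2.INTER_CUBIC))
E
```

```text
(no output)
```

View pics/w3c.png

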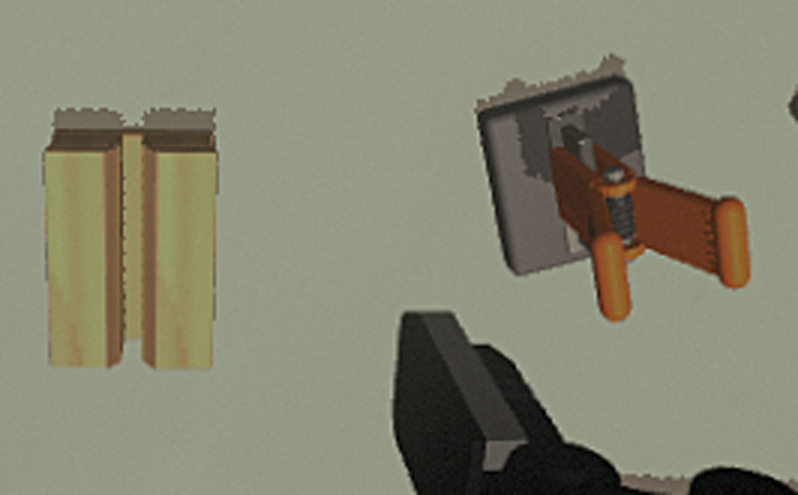

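The crop shows the stand's top corners at (45,151), (216,151), (50,367) and (212,368), and the tail ends centred at (612,278) and (733,243). I'll refit both.

```bash
python3 - <<'E'
from kin import *
s=load("w3");c=lambda u,v:(200+(u+.5)/3-.5,140+(v+.5)/3-.5);t=load("s0")
b=lambda u,v:((u+.5)/5-.5+240,(v+.5)/5-.5+145)
obs=[(s,[-32,45,32],c(45,151)),(s,[32,45,32],c(216,151)),(s,[-32,-45,32],c(50,367)),(s,[32,-45,32],c(212,368))]
sp,r=fit(obs,[438,154,.33],lambda p:pose(*p));print("stand",sp,r.round(1).tolist())
obs=[(s,[-21,0,98],c(612,278)),(s,[21,0,98],c(733,243))]
cp,r=fit(obs,[594,236,.55],lambda p:pose(*p));print("clip",cp,r.round(1).tolist())
X0=np.array([c(612,235),c(612,320)])
lb=[(s,[-21,15,98],c(612,235)),(s,[-21,-15,98],c(614,320)),(s,[21,15,98],c(733,199)),(s,[21,-15,98],c(734,286))]
cp,r=fit(lb,[594,236,.55],lambda p:pose(*p));print("clip",cp,r.round(1).tolist())
E
```

```text
stand [4.40458679e+02 1.53425573e+02 3.21611213e-01] [[-0.7, -0.4], [0.5, -0.0], [0.1, 0.2], [0.1, 0.3]]
clip [595.98079368 236.72271344   0.61069929] [[-0.8, 0.1], [0.9, -0.1]]
clip [5.96132686e+02 2.36688938e+02 5.82740140e-01] [[-2.5, -0.3], [0.2, -0.6], [-0.1, 0.9], [1.7, 0.1]]
```

```bash
cat >> kin.py <<'E'
SP=[440.0,153.7,.323];B=.6796;TT=np.array([-5.6,0,-10.35])
def place2(z,sp=SP):
    M=pose(*sp,z);C=M[:3,:3];T=toolR(-C[:,2]*np.cos(B)-C[:,1]*np.sin(B),C[:,0])
    return (M@[0,0,110,1])[:3]-T@TT,T
E
python3 - <<'E'
from kin import *
o=env.observe()
P,T=place2(65);print(P);q,m,k=go(o["qpos"],P,T,25);print(m,k,q.round(2));rel(P,T)
P,T=place2(8);q,m,k=go(q,P,T,8);print(m,k,q.round(2),T.T@[0,0,-10])
s=load("w3");c=lambda u,v:(200+(u+.5)/3-.5,140+(v+.5)/3-.5)
lb=[(s,[-30,35,16],c(480,112)),(s,[-30,-35,16],c(515,274)),(s,[30,35,16],c(632,79))]
print(fit(lb,[594,236,.55],lambda p:pose(*p)))
E
```

```text
[440.68211156 151.66215611 163.43002091]
0.1380559734364719 0 [-1.27  1.22  1.21  1.93 -0.65  0.7   0.42]
shift [-189.8 -116.9   86.2] rot [ 36.4  -2.8 -15.9]
0.32015646415135235 0 [-1.25  1.3   1.12  1.94 -0.74  0.61  0.42] [ 6.28481945e+00 -2.99654986e-17  7.77824174e+00]
(array([594.43914514, 236.88425838,   0.60577322]), array([[ 0.56979159,  0.64377888],
       [-0.88747744,  0.43322703],
       [ 0.14498115, -2.00383713]]))
```

Emit:
{"method": "apply_moves", "body": {"targets": [-12, -7, 4, 2, -0.2, -1, 0, -30, -19, 13, 6, -0.5, -2.6, 0, -51, -31, 23, 10, -0.8, -4.4, 0, -74, -45, 33, 14.5, -1.1, -6.3, 0, -97, -59, 44, 19, -1.5, -8.2, 0, -120, -73, 54, 23.5, -1.8, -10.2, 0, -143, -88, 65, 28, -2.2, -12.2, 0, -166, -102, 75, 32, -2.5, -14, 0, -184, -113, 83, 35.2, -2.7, -15.4, 0, -189.8, -116.9, 86.2, 36.4, -2.8, -15.9, 0]}}

```text
clock: 7.45
ee_pos: [440.8, 149.8, 163.2]
orientation: [0.552, 0.765, -0.196, 0.27]
contact_force: [-0.6, 0.7, 0.1]
width: 5.2
gripper_force: 58.7
```

```bash
python3 - <<'E'
from kin import *
w=snap("wrist","w6");snap("top","t6");snap("scene","s6");o=env.observe();print(o["qvel"].round(2),o["contact_force"].round(1),o["width"])
P,T=place2(65);rel(P,T);rec()
im=np.hstack([cv2.resize(w["img"][150:350,120:320],(560,560),interpolation=cv2.INTER_CUBIC)])
cv2.imwrite("pics/w6b.png",cv2.resize(w["img"],(800,600),interpolation=cv2.INTER_CUBIC))
E
```

```text
[-0.03 -0.    0.   -0.   -0.   -0.   -0.  ] [-0.  -0.1 -0.8] 5.562100577634514
shift [-0.3 -0.3  0.1] rot [ 0.  0. -0.]
```

View pics/w6b.png

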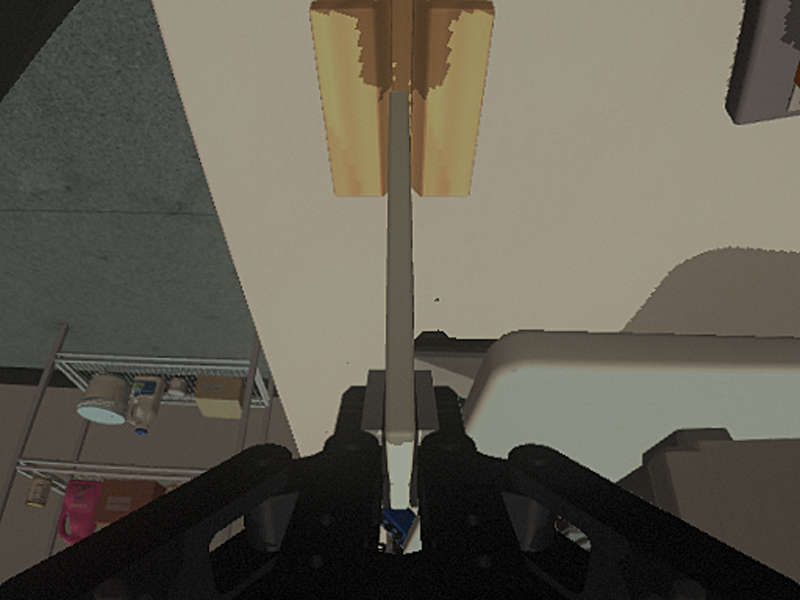

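The wrist view shows the card at column 400 directly over the slot, whose centre is at about 401, with the stand's edges at (333,195) and (470,195). It's aligned, so I'll lower it.

Emit:
{"method": "apply_moves", "body": {"targets": [5, 0.3, 6.2, 0, 0, 0, 0, 11, 0.5, 13.6, 0, 0, 0, 0, 17, 0.5, 21, 0, 0, 0, 0, 22, 0.5, 27.2, 0, 0, 0, 0, 25, 0.5, 31, 0, 0, 0, 0, 28, 0.5, 34.7, 0, 0, 0, 0, 31, 0.5, 38.4, 0, 0, 0, 0, 33, 0.5, 40.8, 0, 0, 0, 0, 33, 0.5, 40.8, 0, 0, 0, 0, 33, 0.5, 40.8, 0, 0, 0, 0]}}

```text
clock: 8.6
ee_pos: [441.3, 151.8, 111.4]
orientation: [0.551, 0.765, -0.195, 0.271]
contact_force: [-0.1, 0.3, 0.8]
width: 4.6
gripper_force: 58.7
```

```bash
python3 - <<'E'
from kin import *
o=env.observe();print(o["contact_force"].round(1));rel(*place2(8))
w=load("w6");q=lambda u,v:((u+.5)*.64-.5,(v+.5)*.64-.5)
print(fit([(w,[-32,-45,32],q(333,195)),(w,[32,-45,32],q(470,195)),(w,[-32,45,32],q(311,10)),(w,[32,45,32],q(493,7))],[440,153,.32],lambda p:pose(*p)))
E
```

```text
[-0.1  0.3  0.8]
shift [ 3.2 -0.7  3.8] rot [ 0. -0. -0.]
(array([4.40018838e+02, 1.53633570e+02, 3.28168172e-01]), array([[ 0.97700186,  0.98513685],
       [-0.40546889,  0.50500212],
       [-2.91168258, -0.79175902],
       [ 0.96598623,  0.14843658]]))
```

Free so far, with the foot about 5 mm above the floor. I'll go down in small steps.

Emit:
{"method": "apply_moves", "body": {"targets": [0.6, 0, 0.8, 0, 0, 0, 0, 1.3, 0, 1.6, 0, 0, 0, 0, 1.9, 0, 2.3, 0, 0, 0, 0, 2.5, 0, 3.1, 0, 0, 0, 0, 2.5, 0, 3.1, 0, 0, 0, 0, 2.5, 0, 3.1, 0, 0, 0, 0, 2.5, 0, 3.1, 0, 0, 0, 0, 2.5, 0, 3.1, 0, 0, 0, 0, 2.5, 0, 3.1, 0, 0, 0, 0, 2.5, 0, 3.1, 0, 0, 0, 0]}}

```text
clock: 9.6
ee_pos: [441.3, 151.8, 107.2]
orientation: [0.551, 0.765, -0.195, 0.271]
contact_force: [-0.4, -0.6, 0.1]
width: 5.2
gripper_force: 58.7
```

Emit:
{"method": "apply_moves", "body": {"targets": [0.4, 0, 0.5, 0, 0, 0, 0, 0.8, 0, 1, 0, 0, 0, 0, 1.2, 0, 1.5, 0, 0, 0, 0, 1.6, 0, 1.9, 0, 0, 0, 0, 1.9, 0, 2.3, 0, 0, 0, 0, 1.9, 0, 2.3, 0, 0, 0, 0, 1.9, 0, 2.3, 0, 0, 0, 0, 1.9, 0, 2.3, 0, 0, 0, 0, 1.9, 0, 2.3, 0, 0, 0, 0, 1.9, 0, 2.3, 0, 0, 0, 0]}}

```text
clock: 10.6
ee_pos: [441.5, 151.7, 105.0]
orientation: [0.551, 0.765, -0.194, 0.271]
contact_force: [-3.2, 4.2, 15.5]
width: 5.4
gripper_force: 61.2
```

Contact at 15 N, so the foot is on the slot floor. I'll release and back off along the tool.

Emit:
{"method": "apply_moves", "body": {"targets": [0, 0, 0, 0, 0, 0, 30, 0, 0, 0, 0, 0, 0, 30, 0, 0, 0, 0, 0, 0, 30, 0, 0, 0, 0, 0, 0, 30, 0, 0, -8, 0, 0, 0, 30, 0, 0, -22, 0, 0, 0, 30, 0, 0, -40, 0, 0, 0, 30, 0, 0, -58, 0, 0, 0, 30, 0, 0, -75, 0, 0, 0, 30, 0, 0, -80, 0, 0, 0, 30]}}

```text
clock: 11.6
ee_pos: [425.2, 200.6, 167.6]
orientation: [0.551, 0.765, -0.194, 0.271]
contact_force: [0.5, -0.3, -0.7]
width: 30.2
gripper_force: 0.0
```

```bash
python3 - <<'E'
from kin import *
w=snap("wrist","w7");s=snap("scene","s7");t=snap("top","t7");o=env.observe();print(o["ee_pos"].round(1),o["contact_force"].round(1))
# card as seen: white edge; predicted card points with card upright in slot
M=pose(*SP,8);P=[(M@[x,y,z,1])[:3] for x,y,z in[(-3,35,110),(3,35,110),(3,-35,110),(-3,-35,110),(3,35,24),(3,-35,24)]]
for n,c in(("w",w),("s",s),("t",t)):print(n,proj(c,P).round(1).tolist())
# next: rotate tool down above, then clip
q=o["qpos"];T=toolR([0,0,-1],[np.cos(.59),np.sin(.59),0]);rel([560,230,240],T)
q1,m,k=go(q,np.array([560,230,240.]),T,25);print(m,k,q1.round(2))
q2,m,k=go(q1,np.array([595.5,236.7,95]),T,10);print(m,k,q2.round(2))
T2=toolR([0,0,-1],[np.cos(.325),np.sin(.325),0])
q3,m,k=go(q2,np.array([595.5,236.7,230]),T,10);q4,m4,k4=go(q3,np.array([440,153.7,230]),T2,20);q5,m5,k5=go(q4,np.array([440,153.7,177]),T2,10);print(m,m4,m5,k,k4,k5,q5.round(2))
E
```

```text
[425.2 199.4 166.3] [ 0.4 -0.2 -0.4]
w [[248.1, 198.5], [259.3, 198.5], [258.3, 251.7], [249.9, 251.7], [258.1, 92.6], [257.6, 158.0]]
s [[345.6, 163.9], [343.4, 163.5], [348.3, 150.2], [350.5, 150.6], [339.9, 189.3], [344.8, 175.4]]
t [[324.3, 222.8], [323.6, 220.9], [346.5, 212.9], [347.2, 214.8], [318.7, 220.3], [340.0, 212.9]]
shift [-57.  137.5 -48.7] rot [ -5.2  38.7 -14.7]
0.28248304798113844 0 [-0.8   0.92  0.88  1.4  -0.73  1.16  0.76]
0.5959294886422735 0 [-0.73  1.13  0.76  1.39 -0.86  0.97  0.83]
0.609389091744087 0.5353716045076558 0.46961548848353574 0 0 0 [-0.84  0.84  0.85  1.98 -0.93  0.77  0.9 ]
```

```bash
python3 - <<'E'
from h import *
g=cv2.cvtColor(load("w7")["img"],cv2.COLOR_BGR2GRAY)
for v in(80,90,100,120,150,180,195,205,225,245,255):print(v,g[v,238:270].tolist())
print(g[60:270:3,254].tolist())
E
```

```text
80 [71, 66, 64, 81, 98, 104, 102, 101, 106, 111, 82, 146, 151, 82, 89, 90, 90, 92, 93, 91, 90, 65, 82, 108, 105, 100, 99, 101, 90, 65, 67, 64]
90 [144, 134, 122, 101, 97, 100, 102, 102, 104, 106, 102, 119, 127, 86, 91, 90, 90, 93, 93, 93, 89, 65, 120, 109, 102, 98, 99, 97, 98, 103, 123, 145]
100 [143, 146, 123, 108, 100, 101, 100, 102, 104, 105, 130, 89, 90, 84, 91, 91, 93, 92, 92, 95, 91, 68, 72, 109, 101, 100, 96, 99, 94, 119, 125, 149]
120 [146, 146, 148, 122, 103, 99, 100, 97, 101, 105, 113, 86, 77, 89, 93, 93, 94, 93, 93, 96, 94, 54, 75, 107, 100, 99, 96, 95, 108, 124, 150, 149]
150 [147, 147, 147, 149, 132, 107, 96, 98, 99, 102, 109, 87, 86, 97, 96, 97, 94, 94, 93, 98, 95, 58, 82, 106, 99, 97, 92, 112, 126, 142, 142, 140]
180 [156, 154, 155, 155, 156, 155, 154, 156, 156, 161, 136, 79, 90, 97, 99, 96, 97, 94, 98, 97, 91, 51, 169, 161, 157, 157, 157, 157, 156, 158, 156, 158]
195 [158, 157, 158, 157, 158, 157, 157, 157, 157, 163, 107, 146, 163, 168, 166, 165, 164, 166, 166, 168, 157, 103, 164, 156, 158, 158, 157, 156, 155, 158, 156, 157]
205 [157, 157, 157, 157, 157, 157, 157, 159
[... 201 characters left out ...]
165, 167, 167, 168, 169, 159, 124, 158, 157, 157, 157, 156, 155, 157, 156, 157, 157]
245 [156, 158, 156, 157, 157, 154, 153, 156, 156, 163, 151, 59, 118, 168, 167, 165, 166, 165, 164, 173, 133, 104, 110, 94, 90, 84, 75, 77, 81, 75, 79, 80]
255 [155, 154, 155, 156, 155, 156, 156, 154, 159, 145, 77, 84, 127, 132, 93, 29, 37, 77, 105, 101, 103, 110, 107, 105, 108, 107, 111, 111, 112, 112, 109, 110]
[100, 91, 91, 83, 91, 91, 90, 91, 93, 92, 90, 93, 94, 91, 95, 91, 91, 92, 93, 94, 94, 93, 96, 95, 92, 96, 94, 95, 95, 94, 94, 94, 97, 92, 95, 97, 97, 97, 94, 96, 97, 95, 95, 96, 96, 164, 166, 166, 167, 165, 166, 165, 166, 166, 165, 167, 167, 167, 166, 164, 166, 165, 164, 152, 115, 37, 43, 43, 39, 38]
```

The pixel rows show the card upright, with its edge strip at columns 248.5–259 against a predicted 248–259. It is let go and centred. Now to the clip.

Emit:
{"method": "apply_moves", "body": {"targets": [0, 0, -10, 0, 0, 0, 30, -2, 5, -30, -0.5, 2, -1, 30, -5, 15, -45, -1, 6, -2.5, 40, -12, 30, -52, -1.5, 10.5, -4.2, 50, -20, 50, -54, -2.2, 15.5, -6, 60, -29, 72, -54, -3, 20.5, -8, 72, -38, 94, -53, -3.8, 26, -10, 76, -47, 115, -51, -4.4, 31.5, -12, 76, -54, 132, -49, -5, 37, -14, 76, -57, 137.5, -48.7, -5.2, 38.7, -14.7, 76]}}

```text
clock: 12.75
ee_pos: [562.0, 227.4, 241.3]
orientation: [0.472, 0.881, 0.001, -0.001]
contact_force: [-0.2, 0.3, -0.5]
width: 76.0
gripper_force: 0.0
```

```bash
python3 - <<'E'
from kin import *
w=snap("wrist","w8");o=env.observe();print(o["ee_pos"].round(1),o["width"],o["qpos"].round(2),o["qvel"].round(2))
T=toolR([0,0,-1],[np.cos(.59),np.sin(.59),0]);rel([560,230,240],T)
hsv=cv2.cvtColor(w["img"],cv2.COLOR_BGR2HSV);m=cv2.inRange(hsv,(3,150,70),(16,255,255))
n,l,st,ce=cv2.connectedComponentsWithStats(m)
for i in range(1,n):
    if st[i,4]>30:print(st[i],ce[i].round(1),l.shape)
C=pose(595.5,236.7,.59);print(proj(w,[(C@[x,y,98,1])[:3] for x in(-21,21) for y in(15,-15)]).round(1).tolist())
np.save("pics/m8.npy",m)
ys,xs=np.nonzero(m)
for v in range(ys.min(),ys.max()+1,5):
    r=np.nonzero(m[v])[0];print(v,[ (int(a[0]),int(a[-1])) for a in np.split(r,np.nonzero(np.diff(r)>2)[0]+1) if len(a)])
E
```

```text
[562.1 227.2 241.2] 76.00934805853016 [-0.8   0.92  0.88  1.39 -0.73  1.17  0.76] [-0.08  0.01  0.04  0.06  0.02 -0.06 -0.05]
shift [ 3.5 -0.2  1.2] rot [ 0.1 -0.1 -0.2]
[ 265  169   60   47 1381] [294.4 191.8] (384, 512)
[[269.4, 180.1], [269.1, 214.2], [320.2, 179.9], [318.3, 213.9]]
113 [(98, 98)]
118 []
123 []
128 []
133 []
138 []
143 []
148 []
153 []
158 []
163 [(284, 284), (291, 291)]
168 [(282, 282)]
173 [(283, 287), (292, 299)]
178 [(278, 284), (296, 310)]
183 [(266, 284), (296, 310), (314, 324)]
188 [(265, 268), (272, 284), (296, 317), (321, 324)]
193 [(265, 268), (273, 285), (295, 317), (321, 323)]
198 [(265, 269), (272, 287), (293, 317), (321, 323)]
203 [(265, 269), (273, 279), (305, 310), (313, 317), (320, 323)]
208 [(266, 269), (272, 276), (313, 316), (320, 322)]
213 [(267, 274), (315, 321)]
218 []
223 []
228 []
233 []
238 []
243 []
248 []
253 []
258 []
263 []
268 []
273 []
278 []
283 []
288 []
293 []
298 []
303 []
308 []
313 []
318 [(498, 498)]
```

The clip shows in the wrist mask at columns 265–324 and rows 180–215, with its centre at 294.4 against a predicted 294.3. The estimate holds.

```bash
python3 - <<'E'
from kin import *
T=toolR([0,0,-1],[np.cos(.59),np.sin(.59),0]);rel([595.5,236.5,101],T)
E
```

```text
shift [-11.1  32.7 140.3] rot [ 0.1 -0.1 -0.2]
```

Emit:
{"method": "apply_moves", "body": {"targets": [-3, 8, 15, 0, 0, 0, 76, -7, 18, 35, 0, 0, 0, 76, -12, 28, 55, 0, 0, 0, 76, -13, 32, 75, 0, 0, 0, 76, -13, 32.7, 90, 0, 0, 0, 76, -13, 32.7, 90, 0, 0, 0, 76, -13, 32.7, 90, 0, 0, 0, 76, -13, 32.7, 90, 0, 0, 0, 76, -13, 32.7, 90, 0, 0, 0, 76, -13, 32.7, 90, 0, 0, 0, 76]}}

```text
clock: 13.8
ee_pos: [594.6, 237.5, 150.8]
orientation: [0.471, 0.882, 0.0, 0.0]
contact_force: [-0.5, 0.1, 0.6]
width: 76.1
gripper_force: 0.0
```

```bash
python3 - <<'E'
from kin import *
T=toolR([0,0,-1],[np.cos(.59),np.sin(.59),0]);rel([595.5,236.5,101],T)
w=snap("wrist","w9");m=cv2.inRange(cv2.cvtColor(w["img"],cv2.COLOR_BGR2HSV),(3,120,60),(18,255,255))
C=pose(595.5,236.5,.59);print(proj(w,[(C@[x,y,98,1])[:3] for x in(-25,25) for y in(15,-15)]).round(1).tolist())
for v in range(190,380,10):
    r=np.nonzero(m[v])[0];print(v,[ (int(a[0]),int(a[-1])) for a in np.split(r,np.nonzero(np.diff(r)>5)[0]+1) if len(a)])
E
```

```text
shift [-1.3  0.1 49.8] rot [ 0.1  0.  -0. ]
[[210.3, 205.9], [212.6, 254.4], [300.5, 205.7], [298.4, 254.2]]
190 [(8, 8), (40, 42), (69, 69), (81, 82), (239, 253), (259, 272)]
200 [(8, 8), (40, 41), (68, 68), (79, 81), (227, 247), (264, 285)]
210 [(39, 40), (67, 67), (79, 79), (212, 249), (262, 299)]
220 [(20, 29), (39, 39), (66, 66), (78, 80), (212, 251), (261, 299)]
230 [(212, 242), (270, 299)]
240 [(213, 234), (278, 299)]
250 [(214, 229), (283, 298)]
260 []
270 []
280 []
290 []
300 []
310 []
320 []
330 [(501, 506)]
340 [(508, 511)]
350 []
360 []
370 []
```

Centred: the tails span columns 212–299. I'll descend 50 mm and squeeze.

Emit:
{"method": "apply_moves", "body": {"targets": [-1, 0, 12, 0, 0, 0, 76, -1, 0, 26, 0, 0, 0, 76, -1, 0, 40, 0, 0, 0, 76, -1, 0, 48, 0, 0, 0, 76, -1, 0, 50, 0, 0, 0, 76, -1, 0, 50, 0, 0, 0, 60, -1, 0, 50, 0, 0, 0, 45, -1, 0, 50, 0, 0, 0, 30, -1, 0, 50, 0, 0, 0, 15, -1, 0, 50, 0, 0, 0, 10]}}

```text
clock: 14.85
ee_pos: [595.0, 235.8, 101.9]
orientation: [0.471, 0.882, -0.0, 0.0]
contact_force: [-8.8, -4.9, 21.3]
width: 17.5
gripper_force: 57.2
```

Emit:
{"method": "apply_moves", "body": {"targets": [0, 0, 0, 0, 0, 0, 5, 0, 0, 0, 0, 0, 0, 5, 0, 0, 0, 0, 0, 0, 5, 0, 0, 0, 0, 0, 0, 5, 0, 0, 0, 0, 0, 0, 5, 0, 0, 0, 0, 0, 0, 5, 0, 0, 0, 0, 0, 0, 5, 0, 0, 0, 0, 0, 0, 5, 0, 0, 0, 0, 0, 0, 5, 0, 0, 0, 0, 0, 0, 5]}}

```text
clock: 15.85
ee_pos: [595.0, 235.8, 101.9]
orientation: [0.471, 0.882, -0.0, 0.0]
contact_force: [-9.7, -6.2, 22.0]
width: 17.5
gripper_force: 57.3
```

Squeezed with 57 N. I'll lift straight up.

Emit:
{"method": "apply_moves", "body": {"targets": [0, 0, -4, 0, 0, 0, 5, 0, 0, -10, 0, 0, 0, 5, 0, 0, -18, 0, 0, 0, 5, 0, 0, -28, 0, 0, 0, 5, 0, 0, -45, 0, 0, 0, 5, 0, 0, -65, 0, 0, 0, 5, 0, 0, -90, 0, 0, 0, 5, 0, 0, -115, 0, 0, 0, 5, 0, 0, -128, 0, 0, 0, 5, 0, 0, -130, 0, 0, 0, 5]}}

```text
clock: 16.85
ee_pos: [595.4, 236.6, 231.7]
orientation: [0.471, 0.882, 0.001, 0.001]
contact_force: [0.1, -0.1, -1.4]
width: 16.5
gripper_force: 59.5
```

```bash
python3 - <<'E'
from kin import *
w=snap("wrist","w10");s=snap("scene","s10");t=snap("top","t10");o=env.observe();print(o["ee_pos"].round(1),o["width"],o["gripper_force"],o["contact_force"].round(1))
for n,im,r in(("w",w,None),("s",s,None)):
    m=cv2.inRange(cv2.cvtColor(im["img"],cv2.COLOR_BGR2HSV),(3,150,90),(16,255,255))
    k,l,st,ce=cv2.connectedComponentsWithStats(m);print(n,[(st[i].tolist(),ce[i].round(1).tolist()) for i in range(1,k) if st[i,4]>25])
# predicted clip in tool: origin at z=+82-? below TCP
A=R.from_quat(o["orientation"]).as_matrix()
def T(x,y,z): return o["ee_pos"]+A@np.array([y,x,85-z+0.])  # clip x->tool y, clip z up
for n,c in(("w",w),("s",s)):
    print(n,proj(c,[T(-16,0,0),T(16,0,0),T(0,0,42),T(0,0,82)]).round(1).tolist())
E
```

```text
[594.7 236.7 229.3] 16.358850205846522 59.52717561558529 [-0.4 -0.8 -2. ]
w [([214, 192, 19, 47, 472], [221.6, 218.3]), ([273, 205, 10, 31, 151], [277.9, 223.4]), ([240, 207, 27, 12, 145], [252.9, 213.4]), ([234, 243, 44, 66, 2356], [255.6, 274.7])]
s [([277, 113, 17, 33, 206], [285.0, 130.1]), ([312, 269, 6, 17, 64], [314.7, 277.4]), ([170, 332, 45, 35, 559], [192.2, 348.7])]
w [[230.0, 207.0], [278.1, 206.9], [254.0, 233.3], [254.0, 271.8]]
s [[288.8, 143.5], [277.2, 143.2], [283.3, 129.8], [283.6, 116.3]]
```

```bash
python3 - <<'E'
from kin import *
w=load("w10");hsv=cv2.cvtColor(w["img"],cv2.COLOR_BGR2HSV);m=cv2.inRange(hsv,(2,110,25),(22,255,255))
for v in range(180,312,5):
    r=200+np.nonzero(m[v,200:310])[0];print(v,[ (int(a[0]),int(a[-1])) for a in np.split(r,np.nonzero(np.diff(r)>2)[0]+1) if len(a)>1])
o=env.observe();A=R.from_quat(o["orientation"]).as_matrix()
T=lambda x,y,z:o["ee_pos"]+A@np.array([y,x,85-z+0.])
for z,h in((0,16.5),(15,11.5),(0,22.5)):print(z,h,proj(w,[T(x,y,z) for x in(-h,h) for y in(-15,15)]).round(1).tolist())
print(proj(w,[T(x,y,82) for x in(-10,10) for y in(-15,15)]).round(1).tolist())
E
```

```text
180 []
185 []
190 [(214, 224), (273, 283)]
195 [(214, 230), (268, 283)]
200 [(214, 236), (263, 282)]
205 [(214, 244), (258, 282)]
210 [(215, 282)]
215 [(215, 282)]
220 [(215, 245), (259, 282)]
225 [(215, 246), (259, 282)]
230 [(216, 247), (259, 281)]
235 [(220, 248), (259, 278)]
240 [(236, 249), (259, 272)]
245 [(235, 276)]
250 [(233, 278)]
255 [(233, 277)]
260 [(236, 275)]
265 [(236, 276)]
270 [(235, 275)]
275 [(236, 275)]
280 [(236, 277)]
285 [(236, 275)]
290 [(236, 275)]
295 [(236, 275)]
300 [(236, 275)]
305 [(238, 253), (259, 273)]
310 []
0 16.5 [[229.8, 227.8], [228.6, 185.3], [278.4, 227.7], [279.3, 185.2]]
15 11.5 [[236.0, 237.2], [235.1, 192.2], [272.2, 237.1], [272.9, 192.1]]
0 22.5 [[220.9, 227.8], [219.4, 185.4], [287.2, 227.6], [288.5, 185.2]]
[[231.7, 301.1], [229.9, 240.3], [276.5, 301.0], [278.0, 240.2]]
```

The clip is held fully open, its jaws spanning columns 214–283, with a tilt of about 3°. I'll compensate for that and go above the card.

```bash
cat >> kin.py <<'E'
def over(z,off=(0,0),yaw=.325,tilt=-3,pt=(0,-2.5,65)):
    T=toolR([0,0,-1],[np.cos(yaw),np.sin(yaw),0])@R.from_euler('x',tilt,degrees=True).as_matrix()
    return np.array([440+off[0],153.7+off[1],z])-T@np.array(pt),T
E
python3 - <<'E'
from kin import *
P,T=over(118+62);o=env.observe();print(P);rel(P,T);q,m,k=go(o["qpos"],P,T,20);print(m,k,q.round(2))
q,m,k=go(q,*over(118),10);print(m,k)
E
```

```text
[439.14212656 153.41094147 245.04175965]
shift [  17.3 -175.6  -15.6] rot [-3.  -0.4 15.2]
0.505853671660077 0 [-0.91  0.73  0.96  1.94 -0.83  0.86  0.82]
0.4233537346158571 0
```

Emit:
{"method": "apply_moves", "body": {"targets": [0, -3, -8, 0, 0, 0, 5, 2, -18, -15.6, 0, 0, 1.5, 5, 4, -38, -15.6, -0.5, -0.1, 3.3, 5, 6, -60, -15.6, -1, -0.1, 5.2, 5, 8.5, -83, -15.6, -1.5, -0.2, 7.2, 5, 11, -106, -15.6, -2, -0.3, 9.2, 5, 13, -129, -15.6, -2.4, -0.3, 11.2, 5, 15, -150, -15.6, -2.8, -0.4, 13.2, 5, 17, -168, -15.6, -3, -0.4, 14.7, 5, 17.3, -175.6, -15.6, -3, -0.4, 15.2, 5]}}

```text
clock: 18.0
ee_pos: [438.2, 152.8, 245.9]
orientation: [0.584, 0.811, 0.021, 0.015]
contact_force: [1.2, 0.9, -0.8]
width: 16.1
gripper_force: 59.3
```

```bash
cat > meas.py <<'E'
from kin import *
def meas(name):
    w=snap("wrist",name);o=env.observe();print(o["ee_pos"].round(1),o["qvel"].round(2).tolist(),o["width"],o["contact_force"].round(1));rel(*over(180))
    hsv=cv2.cvtColor(w["img"],cv2.COLOR_BGR2HSV);g=hsv[...,2];m=cv2.inRange(hsv,(2,110,25),(22,255,255))
    for v in range(150,250,6):
        r=200+np.nonzero(m[v,200:310])[0];print(v,[ (int(a[0]),int(a[-1])) for a in np.split(r,np.nonzero(np.diff(r)>2)[0]+1) if len(a)>1])
    M=pose(*SP[:2],.325,8);print(proj(w,[(M@[x,y,110,1])[:3] for x in(-3,3) for y in(35,-35)]).round(1).tolist())
    return w
E
python3 - <<'E'
from meas import *
w=meas("w11");g=cv2.cvtColor(w["img"],cv2.COLOR_BGR2GRAY)
for v in(130,140,150,160,170,180,185,190,200):print(v,g[v,226:276].tolist())
E
```

```text
[438.2 152.7 246. ] [0.01, 0.03, -0.01, -0.06, 0.01, 0.03, -0.01] 16.78753455184673 [ 0.6  0.2 -0.9]
shift [0.4 1.  1. ] rot [ 0.  -0.  -0.1]
150 [(237, 242), (255, 256)]
156 [(237, 242), (255, 256)]
162 [(237, 242), (255, 256)]
168 [(237, 242), (255, 256)]
174 [(237, 242), (255, 256)]
180 [(237, 242), (255, 256)]
186 [(238, 242), (255, 256)]
192 [(214, 227), (238, 242), (255, 256), (270, 283)]
198 [(214, 234), (238, 242), (255, 256), (265, 283)]
204 [(214, 244), (258, 283)]
210 [(215, 283)]
216 [(215, 282)]
222 [(215, 245), (259, 282)]
228 [(215, 247), (258, 282)]
234 [(219, 248), (259, 278)]
240 [(236, 249), (259, 272)]
246 [(235, 277)]
[[244.9, 145.4], [245.9, 231.1], [252.8, 145.3], [253.3, 230.9]]
130 [107, 110, 111, 114, 112, 115, 116, 114, 114, 113, 112, 90, 82, 81, 79, 79, 110, 168, 78, 77, 80, 80, 77, 80, 78, 90, 82, 78, 80, 79, 94, 121, 119, 116, 122, 118, 113, 114, 113, 106, 104, 108, 102, 159, 158, 157, 157, 157, 156, 157]
140 [108, 110, 112, 113, 116, 115, 115, 115, 117, 112, 115, 86, 71, 106, 108, 110, 137, 165, 92, 67, 75, 81, 78, 79, 81, 81, 74, 97, 113, 106, 92, 119,
[... 1114 characters left out ...]
2, 155, 157, 158, 159, 160, 161, 160, 164, 148, 111, 100, 104, 107, 111, 165, 141, 67, 55, 118, 136, 137, 180, 135, 179, 182, 74, 103, 131, 155, 155, 153, 153, 152, 149, 152, 154, 152, 153, 152, 154, 158, 157, 159, 158, 159, 160, 162]
190 [154, 155, 156, 154, 156, 159, 160, 160, 161, 161, 160, 158, 110, 98, 105, 107, 109, 120, 144, 62, 52, 174, 175, 169, 169, 171, 172, 180, 76, 99, 129, 155, 154, 155, 155, 153, 149, 149, 149, 147, 152, 153, 156, 156, 162, 168, 99, 51, 55, 65]
200 [69, 72, 67, 64, 62, 65, 63, 63, 60, 53, 46, 130, 118, 101, 104, 103, 104, 147, 127, 77, 52, 99, 40, 39, 39, 41, 44, 42, 58, 55, 102, 160, 157, 156, 155, 159, 156, 97, 53, 58, 62, 61, 62, 64, 62, 67, 69, 70, 70, 68]
```

The card's top edge is at columns 247–254 (centre 250.2, 1 px right of the prediction). The jaws are centred at 248.7 at their depth, so the offset is under 1 mm. I'll lower with a small correction.

Emit:
{"method": "apply_moves", "body": {"targets": [0.4, 1.8, 0, 0, 0, 0, 5, 0.4, 1.5, 6, 0, 0, 0, 5, 0.4, 1.1, 14, 0, 0, 0, 5, 0.4, 0.6, 23, 0, 0, 0, 5, 0.4, 0.1, 32, 0, 0, 0, 5, 0.4, -0.3, 40, 0, 0, 0, 5, 0.4, -0.7, 48, 0, 0, 0, 5, 0.4, -1.1, 55, 0, 0, 0, 5, 0.4, -1.4, 61, 0, 0, 0, 5, 0.4, -1.4, 62, 0, 0, 0, 5]}}

```text
clock: 19.05
ee_pos: [441.0, 154.3, 183.2]
orientation: [0.583, 0.812, 0.021, 0.015]
contact_force: [-0.2, 0.3, -0.5]
width: 16.7
gripper_force: 59.3
```

```bash
python3 - <<'E'
from meas import *
w=meas("w12");rel(*over(118));s=snap("scene","s12");g=cv2.cvtColor(w["img"],cv2.COLOR_BGR2GRAY)
for v in(150,160,170,180,185,190,195,200,204):print(v,g[v,222:276].tolist())
E
```

```text
[441.  154.3 183.5] [-0.01, -0.01, 0.01, -0.01, 0.01, 0.01, -0.01] 16.490393205217636 [ 0.2 -0.7 -0.3]
shift [ -0.2   1.2 -61.6] rot [ 0. -0. -0.]
150 [(219, 241), (252, 273)]
156 [(220, 240), (253, 273)]
162 [(221, 240), (255, 274)]
168 [(221, 240), (255, 274)]
174 [(220, 239), (255, 256), (263, 272)]
180 [(233, 239), (255, 256)]
186 [(234, 239), (255, 256)]
192 [(214, 227), (234, 240), (255, 256), (270, 283)]
198 [(214, 240), (255, 256), (265, 283)]
204 [(214, 244), (258, 283)]
210 [(214, 282)]
216 [(215, 282)]
222 [(215, 245), (259, 282)]
228 [(215, 247), (258, 282)]
234 [(219, 248), (259, 278)]
240 [(236, 249), (259, 272)]
246 [(234, 277)]
[[242.0, 163.8], [243.6, 272.0], [252.5, 163.7], [253.0, 271.7]]
shift [-0.2 -2.1  0.3] rot [ 0. -0. -0.]
150 [107, 104, 106, 109, 113, 109, 110, 109, 109, 105, 109, 89, 76, 78, 76, 80, 77, 78, 106, 108, 66, 67, 73, 76, 77, 74, 76, 77, 75, 71, 77, 77, 76, 74, 82, 109, 111, 113, 111, 115, 114, 111, 109, 105, 106, 101, 104, 102, 102, 103, 104, 100, 157, 153]
160 [103, 109, 108, 108, 111, 111, 107, 111, 108, 109, 116, 92, 77, 75, 76, 78, 77, 75, 1
[... 1235 characters left out ...]
[65, 61, 58, 64, 59, 60, 55, 51, 43, 121, 156, 158, 126, 94, 98, 102, 102, 104, 115, 107, 111, 61, 56, 118, 131, 132, 129, 129, 133, 129, 134, 117, 73, 94, 115, 148, 145, 144, 144, 145, 146, 149, 154, 156, 156, 80, 44, 51, 58, 57, 58, 60, 58, 58]
200 [67, 67, 63, 64, 65, 66, 63, 59, 58, 60, 56, 60, 56, 53, 50, 81, 105, 109, 128, 154, 94, 62, 55, 119, 109, 85, 42, 38, 44, 42, 44, 42, 51, 54, 90, 151, 147, 145, 150, 151, 152, 96, 46, 55, 58, 58, 59, 57, 60, 63, 67, 67, 63, 66]
204 [67, 67, 65, 63, 65, 66, 65, 65, 63, 66, 65, 63, 62, 58, 57, 60, 56, 56, 49, 46, 97, 58, 54, 55, 69, 77, 79, 84, 87, 92, 90, 87, 86, 80, 72, 54, 43, 62, 48, 54, 56, 55, 58, 56, 58, 58, 63, 66, 66, 64, 63, 65, 62, 66]
```

The card's top edge is at columns 244.5–254, about 1 mm off the jaws' centre. It sits about 20 mm up inside the gaping jaws, and no contact force shows. I'm handing in.

```bash
python3 - <<'E'
from station import env
print(env.finish_job())
E
```

```text
the job is handed in; nothing more can be done
None
```

I handed in the job at about 19 s; the hand-in returned no verdict. By my last measurements, the card stands upright and released in the slot. The clip is held wide open around its top edge, about 1 mm off centre and 20 mm down, with no measurable contact.

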